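# Find the tongue that still has its spring

## Task

Three sprung steel tongues are clamped side by side on the lid of the pine box, and only one is still stiff enough to carry the tin of spacers. Working from the robot's left to its right, press the tip of each one gently all the way down to its stop with the fingers to feel how stiff it is. Then set the round tin upright on the middle of the rubber tip pad of the stiffest so that it rides clear of the stop, straining no tongue (25 N is too much) and leaving the other things where they are.

Things in the scene. Friction and masses are not known exactly. Their poses are not given: they have to be found in the camera images.
- box: closed pine box fixed to the table, 248 (x) by 368 (y) by 90 mm high; origin at the centre of its underside, x away from the robot (yaw within 0.3 rad), y to the left, z up. Three spring tongues are clamped in a row on its lid, 90 mm apart along its y, tips towards the robot (-x); which named one stands left (box y +90 mm), middle (0) or right (-90 mm) changes
- clamp_a: clamp a on the box lid, axes as the box's: base 170 by 50 mm; a 50 mm high block at its +x end grips the tongue's root; origin under the base's centre. The tip meets a rigid stop stud after a travel of 8 to 16 mm (differs by tongue, not given): from there only its rubber face gives and the force climbs 6 N per mm. Just short of it the force is 2 to 10 N; over 25 N damages it
- pad_a (a point): centre of the top of tongue a's steel tip, 50 mm to -x of its clamp's origin, at rest 132 mm above the table. On it lies a rubber pad (60 mm along x, 56 across, 8 thick: its face, to press or stand things on, is 8 mm above this point). Pressed, the tip swings down about the root 100 mm behind it (+x) and springs back. One tongue is about twice as stiff as the next
- clamp_b: clamp b on the box lid, axes as the box's: base 170 by 50 mm; a 50 mm high block at its +x end grips the tongue's root; origin under the base's centre. The tip meets a rigid stop stud after a travel of 8 to 16 mm (differs by tongue, not given): from there only its rubber face gives and the force climbs 6 N per mm. Just short of it the force is 2 to 10 N; over 25 N damages it
- pad_b (a point): centre of the top of tongue b's steel tip, 50 mm to -x of its clamp's origin, at rest 132 mm above the table. On it lies a rubber pad (60 mm along x, 56 across, 8 thick: its face, to press or stand things on, is 8 mm above this point). Pressed, the tip swings down about the root 100 mm behind it (+x) and springs back. One tongue is about twice as stiff as the next
- clamp_c: clamp c on the box lid, axes as the box's: base 170 by 50 mm; a 50 mm high block at its +x end grips the tongue's root; origin under the base's centre. The tip meets a rigid stop stud after a travel of 8 to 16 mm (differs by tongue, not given): from there only its rubber face gives and the force climbs 6 N per mm. Just short of it the force is 2 to 10 N; over 25 N damages it
- pad_c (a point): centre of the top of tongue c's steel tip, 50 mm to -x of its clamp's origin, at rest 132 mm above the table. On it lies a rubber pad (60 mm along x, 56 across, 8 thick: its face, to press or stand things on, is 8 mm above this point). Pressed, the tip swings down about the root 100 mm behind it (+x) and springs back. One tongue is about twice as stiff as the next
- tin: closed round zinc tin of cross spacers, 56 mm across, 50 mm high, 0.38 to 0.52 kg, a 26 mm white cross (2 mm proud) on its lid; origin at the centre of its underside, z up. Stands on the table to the left or right of the box. Its weight presses the stiffest tongue's pad down 4 to 8 mm, clear of the stop; the two weak ones sink to their stops under it
- jar: bystander: clear jar with a steel cap, 68 mm across, 100 mm high, standing on the other side of the box from the tin; origin under its centre
- scribe: bystander: knurled steel tile scribe, 140 mm long, 8 mm thick, lying on the box lid near its left edge; origin at the middle of its underside
- beating_block: bystander: dark wood beating block 110 by 70 by 40 mm, at the left; origin at the middle of its underside
Mind the look-alikes: they are no part of the job. Several things have the shape of the tin; the one meant has the colours described above.

How it is judged:
By the outcome, as a careful person would: the job done as asked, in the order asked, and still so for the second after the job is handed in, with the robot touching nothing.
It also fails if it takes over 72 s, if anything falls off the work surface, if the arm or the gripper's body presses on something with over 40 N, if the wrist force passes 120 N, or if a joint passes its speed limit or range.

## Robot

A 6-joint arm with a two-finger parallel gripper is mounted at the origin on the work surface. World frame = base frame: x ahead of the robot, y to its left, z up, the work surface at z = 0. Lengths are in m, angles in rad, forces in N, time in s.
With the tool pointing down it reaches from about 0.35 to 0.975 m from the base axis. Payload 4.9 kg.
Tool frame: the origin (TCP) lies on the centre line of the jaws, within the pads' length; the fingertips stand ctrl.nose_length ahead of it and the grasp point (between the pads) lies 2 mm behind it (ctrl.nose_length is the distance from the TCP to the fingertips, in m); z points along the fingers, y is the direction in which the jaws open and shut (so a half turn about z gives the same grasp; the last joint's range is limited). The gripper opens to 85 mm and grips with 20 to 120 N. Pads are 22 mm wide; open, the fingers measure 114 mm over their backs; the gripper's body (76 mm by 85 mm) begins 54 mm behind the grasp point. The pads swing forward as they close: fully open they stand 13 mm farther back than shut.
Start: joints at [-1.224, 0.053, 1.613, -0, 1.476, -0.119], TCP at [0.281, -0.558, 0.224] pointing down, gripper open.
Joint ranges: [-3.01, 3.01], [-1.01, 2.22], [0.06, 2.58], [-1.02, 4.17], [0.09, 2.62], [-3.14, 3.14]. Speed limits (rad/s): [2.57, 2.57, 3.14, 3.14, 3.14, 3.14].

## Interface

Orientations are given as a rotation vector (axis times angle).
In Python, from station import sensors, get_image, order, ctrl gives the robot as it stands.
- The arm moves only by the tool move_arm, never from a script. Its argument "increments" is a list of rows, each a list of 5 numbers: the shift along the tool's x, y, z in cm, then the turn about the tool's z in degrees, then the finger opening in cm, from 0 to 8.54. In form: [[dx, dy, dz, twist, gripper], ...]. A call has 1 to 5 rows; each row is the pose to reach, as a shift and turn from the pose commanded when the call began, along the tool's axes at that moment; what a row does not reach only later rows make up. A row lasts 1/8 s, in which the tool goes at most 62.5 mm and 10.7 degrees, less where a joint would pass 70% of its speed; a pose out of reach is approached as far as the arm can. A call with a gripper value outside its range is refused whole. The fingers move at their own pace and stop on an object; "newtons" is the grip in N (left out, the last holds). Time passes only in rows, so rows that repeat a pose let the fingers close. It gives the time, the measured TCP pose, the force and the opening at its end, in the units of the state.
- sensors.get_obs(): the state, without advancing time (a new reading comes with each control period).
- get_image(name): name is "scene" or "top" or "wrist"; returns a dict with "image" (480x640x3 uint8, red, green, blue), "K" (3x3 intrinsics, pixels), "D" ([k1, k2, p1, p2, k3] as OpenCV has them; the pictures are not rectified), "R" (3x3) and "t" (3): a world point X has camera coordinates R X + t. Camera axes: x right, y down, z forward; pixel columns grow to the right and rows downward; lengths in m; the calibration is good to about 2 mm. A picture is of the moment at which its call begins. There is no depth.
- order.finish_job(): hands the job in, once; it reports no verdict.
The state is a dict: "t": time; "q": joint angles; "dq": joint speeds; "effort": joint torques, N m; "tool_pos": TCP position; "tool_rot": TCP orientation; "contact_force": force on the tool from outside, world axes, zero at the start; "wrist_torque": the same for the moment, N m; "opening": finger opening in m.
Only numpy, scipy, OpenCV 4.12 (cv2) and the standard library are available. Lean on these libraries where they do the work, as an engineer would, in place of code of your own. Each camera call takes 0.05 s, during which the arm holds its last target.

## Working session

There is one attempt and no reset: what is moved stays moved. The work goes in short steps, Python scripts to look and compute and a tool call to move; the robot and the scene stay as the last step left them, time stands still between calls to the robot, and variables do not carry over. Pictures are saved under pics/ and viewed, and the job is handed in when it is done.

Besides the shell and the picture viewer there is one more tool, called after "Call:" in YAML: its name, and indented under it one key for each argument. move_arm: Moves the arm, as the interface text tells. Its arguments: {"type":"object","properties":{"increments":{"type":"array"},"newtons":{"type":"number"}},"required":["increments"]}

```bash
mkdir -p pics; ls
python3 - <<'E'
from station import sensors,get_image,ctrl
import cv2
print(sensors.get_obs()); print(ctrl.nose_length, dir(ctrl))
for n in ["scene","top","wrist"]:
    d=get_image(n); cv2.imwrite(f"pics/{n}0.png",d["image"][...,::-1]); print(n,d["K"],d["D"],d["R"],d["t"])
E
```

```text
pics
{'t': 0.0, 'q': array([-1.22401075e+00,  5.33553989e-02,  1.61430407e+00, -2.94434680e-07,
        1.47600693e+00, -1.19002229e-01]), 'dq': array([-0.00113568, -0.00027161, -0.00010669, -0.00063617, -0.000398  ,
        0.00191658]), 'effort': array([-5.27705797e-04, -3.93674254e+01, -3.70181537e+01, -3.05420508e-04,
        7.05950733e-03,  1.70407048e-07]), 'tool_pos': array([ 0.28048283, -0.55780788,  0.22285793]), 'tool_rot': array([-3.05477305e+00, -7.24586090e-01,  3.70407313e-04]), 'contact_force': array([ 0.25989973,  0.09944706, -0.40417414]), 'wrist_torque': array([-0.0197481 , -0.01404839, -0.04850627]), 'opening': 0.08526767978409527}
0.017 ['MotionError', '__class__', '__delattr__', '__dict__', '__dir__', '__doc__', '__eq__', '__format__', '__ge__', '__getattribute__', '__getstate__', '__gt__', '__hash__', '__init__', '__init_subclass__', '__le__', '__lt__', '__module__', '__ne__', '__new__', '__reduce__', '__reduce_ex__', '__repr__', '__setattr__', '__sizeof__', '__str__', '__subclasshook__', '__weakref__', 'nose_length']
scene [[565.16906272   0.         321.08602
[... 304 characters left out ...]
63]
top [[435.87393112   0.         320.91923895]
 [  0.         435.87393112 249.03363288]
 [  0.           0.           1.        ]] [-0.11020673  0.          0.          0.          0.        ] [[-0.00536525 -0.99991883 -0.0115559 ]
 [-0.99777042  0.00612177 -0.06645835]
 [ 0.0665237   0.01117357 -0.99772228]] [0.04842715 0.53991089 1.1123429 ]
wrist [[355.08220062   0.         315.38777909]
 [  0.         355.08220062 241.02712424]
 [  0.           0.           1.        ]] [-0.04460678  0.          0.          0.          0.        ] [[ 0.44836682 -0.89384893 -0.00113295]
 [-0.85050829 -0.42701577  0.30707195]
 [-0.27495972 -0.13671729 -0.95168563]] [-0.62402897 -0.03897955  0.37927338]
```

View pics/scene0.png

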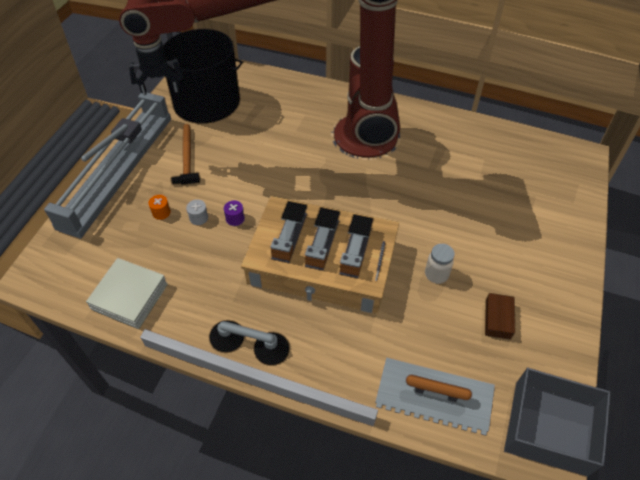

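View pics/top0.png

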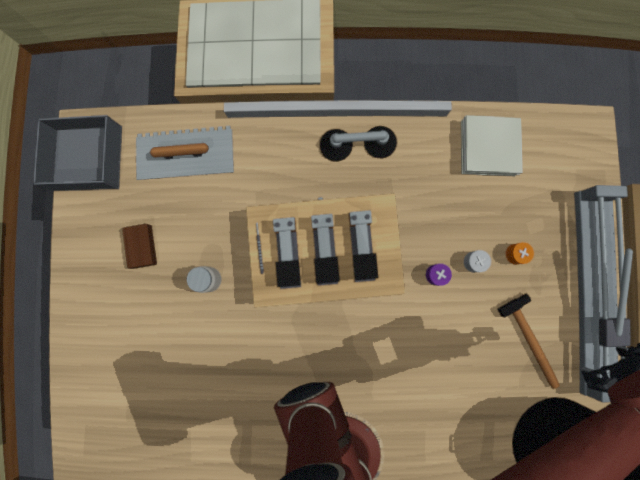

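View pics/wrist0.png

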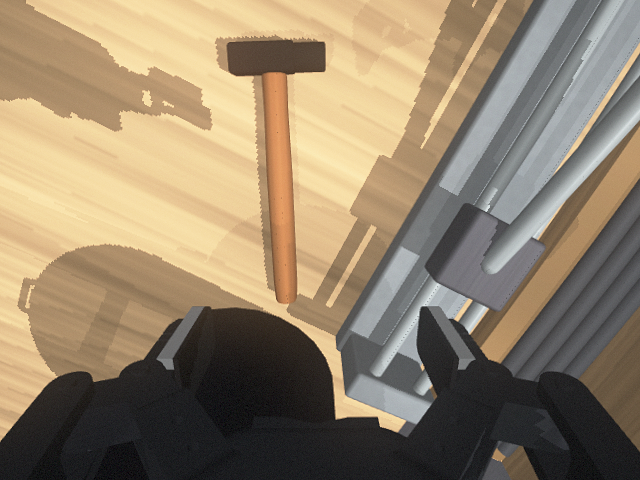

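The scene shows three look-alikes. In the top view they are purple at (439,274), grey with a cross at (480,261) and orange at (523,253). The zinc one is the grey one. The pads are the black squares at about (288,274), (326,270) and (365,267). I'll check the tin in a close crop and measure.

```bash
cat > h.py <<'E'
import numpy as np, cv2
from station import sensors,get_image
def ray(d,uv,z):
    p=cv2.undistortPoints(np.array([[uv]],float),d["K"],d["D"])[0,0]
    R,t=d["R"],d["t"]; c=-R.T@t; v=R.T@np.array([p[0],p[1],1])
    return c+v*(z-c[2])/v[2]
def comps(mask,amin=30):
    n,l,s,c=cv2.connectedComponentsWithStats(mask.astype(np.uint8))
    return [(c[i],s[i],(l==i)) for i in range(1,n) if s[i,4]>=amin]
def proj(d,X):
    return cv2.projectPoints(np.array([X],float),cv2.Rodrigues(d["R"])[0],d["t"],d["K"],d["D"])[0].ravel()
def tri(ds,uvs):
    A=[];b=[]
    for d,uv in zip(ds,uvs):
        p=cv2.undistortPoints(np.array([[uv]],float),d["K"],d["D"])[0,0]
        for k in (0,1):
            A.append(d["R"][k]-p[k]*d["R"][2]); b.append(p[k]*d["t"][2]-d["t"][k])
    return np.linalg.lstsq(np.array(A),np.array(b),rcond=None)[0]
E
python3 - <<'E'
from h import *
d=get_image("top"); im=d["image"]; s=get_image("scene"); si=s["image"]
def blk(im,x0,y0,x1,y1):
    m=np.zeros(im.shape[:2],bool); m[y0:y1,x0:x1]=im[y0:y1,x0:x1].max(2)<45; return m
for nm,D,I,b in(("top",d,im,(265,245,390,300)),("scene",s,si,(265,195,385,250))):
    for c,st,l in comps(blk(I,*b)):
        (rc,sz,a)=cv2.minAreaRect(np.argwhere(l)[:,::-1].astype(np.float32)); 
        print(nm,c,st,rc,sz,a,ray(D,rc,.140))
# tin
def white(I,x0,y0,x1,y1):
    m=np.zeros(I.shape[:2],bool); m[y0:y1,x0:x1]=I[y0:y1,x0:x1].min(2)>205; return m
for nm,D,I,b in(("top",d,im,(466,247,494,277)),("scene",s,si,(186,198,212,226))):
    for c,st,l in comps(white(I,*b),8): print(nm,"cross",c,st,ray(D,c,.052))
c1=np.hstack([cv2.resize(im[240:300,420:540],(600,300),interpolation=2)]); c2=cv2.resize(si[185:245,140:260],(600,300),interpolation=2)
cv2.imwrite("pics/tins.png",np.vstack([c1,c2])[...,::-1])
cv2.imwrite("pics/box.png",cv2.resize(im[185:315,235:415],(800,578),interpolation=2)[...,::-1])
E
```

```text
top [364.71633752 266.42010772] [353 254  25  26 557] (364.901611328125, 265.91802978515625) (25.89322280883789, 22.452861785888672) 84.80557250976562 [ 0.49238121 -0.05735623  0.14      ]
top [326.37477798 269.89342806] [315 257  24  27 563] (326.49237060546875, 269.3934020996094) (26.218914031982422, 22.58531379699707) 85.91438293457031 [0.48491126 0.03135337 0.14      ]
top [287.64748201 273.28597122] [276 260  24  27 556] (287.6416320800781, 273.1239013671875) (25.34374237060547, 22.416902542114258) 86.18592071533203 [0.47677094 0.12112101 0.14      ]
scene [294.59885387 211.76504298] [283 202  23  21 349] (294.562255859375, 211.48524475097656) (21.35791778564453, 17.521509170532227) 13.240520477294922 [ 0.49463906 -0.05377641  0.14      ]
scene [327.12893983 218.24641834] [315 208  24  21 349] (326.84149169921875, 218.0731658935547) (21.511653900146484, 17.670289993286133) 12.094758033752441 [0.48709506 0.0333644  0.14      ]
scene [360.52325581 225.13081395] [349 215  23  21 344] (360.30767822265625, 224.9615478515625) (20.592193603515625, 17.45433235168457) 11.309932708740234 [0.47952624 0.12217944 0.14      ]
scene [296.31182796 232.64516129] [293 224   9  23  93] (295.3500061035156, 234.45001220703125) (5.375871658325195, 23.400854110717773) 18.43494987487793 [ 0.56489924 -0.02443635  0.14      ]
scene [329.54411765 238.57352941] [326 231   8  18  68] (329.1500244140625, 239.0500030517578) (4.110960960388184, 17.708755493164062) 18.434946060180664 [0.54973184 0.06131508 0.14      ]
scene [363.86842105 243.68421053] [361 238   6  12  38] (363.85296630859375, 243.5882568359375) (2.9104275703430176, 11.884244918823242) 14.03624439239502 [0.53377424 0.14822517 0.14      ]
```

View pics/tins.png

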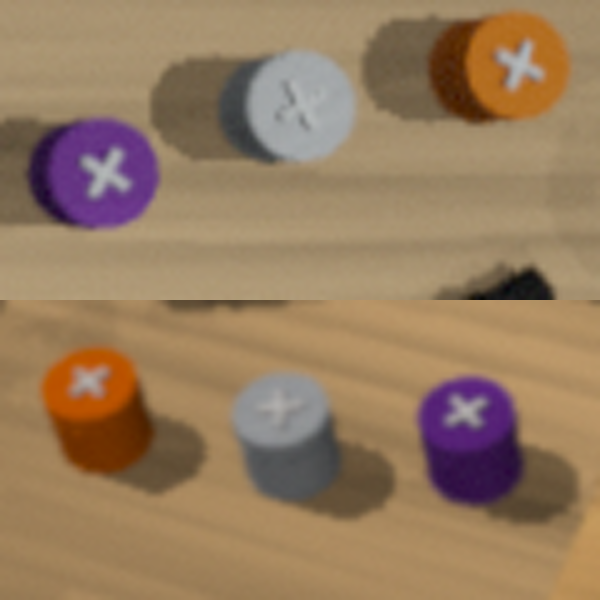

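View pics/box.png

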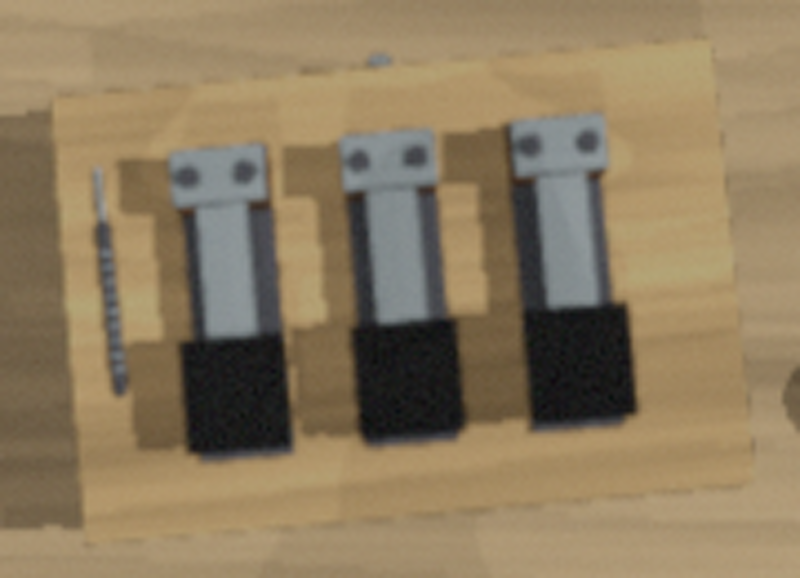

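The crop confirms it: the grey tin with the white cross, top (480,261), lies between the purple and orange look-alikes. The left, middle and right pad centres are near (0.478,0.122), (0.486,0.032) and (0.4935,-0.056), and box yaw is about 5°. I'm moving above the left pad with the fingers shut.

Call:
move_arm:
  increments:
    - [48.2,-51.8,0,-68,0]
    - [48.2,-51.8,0,-68,0]
    - [48.2,-51.8,0,-68,0]
    - [48.2,-51.8,0,-68,0]
    - [48.2,-51.8,0,-68,0]
  newtons: 40

```text
t: 0.88
tool_pos: [0.3683, -0.2565, 0.2241]
tool_rot: [2.393, 2.034, 0.001]
contact_force: [0.3, -0.7, 0.3]
opening: 0.0002
```

```bash
cat >> h.py <<'E'
from scipy.spatial.transform import Rotation as Ro
def rel(target,theta=None):
    o=sensors.get_obs(); M=Ro.from_rotvec(o["tool_rot"]).as_matrix()
    th=np.degrees(np.arctan2(M[1,0],M[0,0]))
    print("t",round(o["t"],3),"pos",o["tool_pos"].round(4),"th",th.round(2),"F",o["contact_force"].round(2),"op",round(o["opening"],4),"z",M[:,2].round(3))
    print("cm",(M.T@(np.array(target)-o["tool_pos"])*100).round(2), "twist", None if theta is None else round(th-theta,2))
E
python3 -c "
from h import *; rel([.478,.1216,.19],95)"
```

```text
t 0.875 pos [ 0.3683 -0.2565  0.2241] th 80.72 F [ 0.28 -0.72  0.29] op 0.0002 z [ 0.001 -0.    -1.   ]
cm [39.08  4.73  3.41] twist -14.28
```

Call:
move_arm:
  increments:
    - [39.1,4.7,0,-14.3,0]
    - [39.1,4.7,0,-14.3,0]
    - [39.1,4.7,0,-14.3,0]
    - [39.1,4.7,0,-14.3,0]
    - [39.1,4.7,0,-14.3,0]

```text
t: 1.5
tool_pos: [0.4569, 0.0434, 0.2244]
tool_rot: [2.128, 2.31, 0.001]
contact_force: [0.4, 0.4, 0.8]
opening: 0.0
```

```bash
python3 -c "
from h import *; rel([.478,.1216,.168],95)"
```

```text
t 1.5 pos [0.4569 0.0434 0.2244] th 94.71 F [0.39 0.37 0.85] op 0.0 z [ 0.001 -0.    -1.   ]
cm [7.62 2.74 5.64] twist -0.29
```

Call:
move_arm:
  increments:
    - [7.6,2.7,2,-0.3,0]
    - [7.6,2.7,5.6,-0.3,0]
    - [7.6,2.7,5.6,-0.3,0]
    - [7.6,2.7,5.6,-0.3,0]

```text
t: 2.0
tool_pos: [0.4777, 0.1187, 0.1691]
tool_rot: [2.122, 2.315, 0.001]
contact_force: [-0.2, 0.1, 0.7]
opening: 0.0001
```

```bash
python3 -c "
from h import *; rel([.478,.1216,.157],95)
d=get_image('wrist'); s=get_image('scene')
for n,dd in (('wrist',d),('scene',s)):
    print(proj(dd,[.478,.1216,.14]))
cv2.imwrite('pics/w1.png',d['image'][...,::-1]); cv2.imwrite('pics/s1.png',cv2.resize(s['image'][150:300,220:420],(800,600))[...,::-1])"
```

```text
t 2.0 pos [0.4777 0.1187 0.1691] th 94.98 F [-0.16  0.08  0.66] op 0.0001 z [ 0.001 -0.    -1.   ]
cm [0.29 0.06 1.21] twist -0.02
[316.49233228 273.10913594]
[360.26700707 224.46656752]
```

View pics/w1.png

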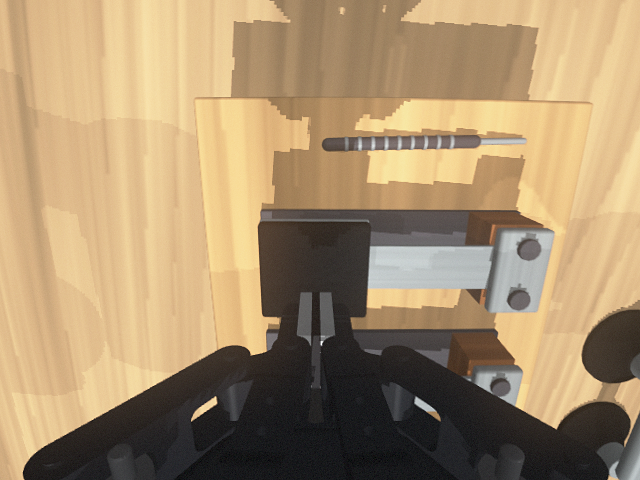

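View pics/s1.png

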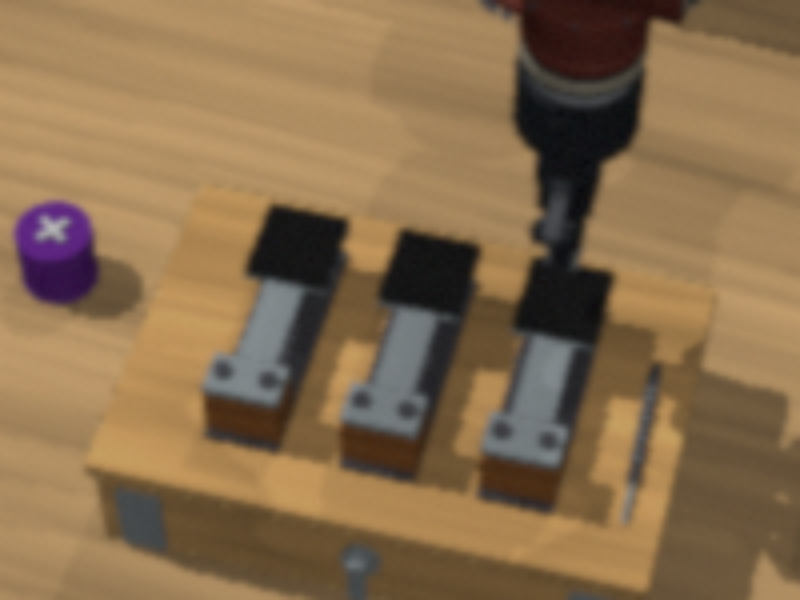

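The wrist view shows the left pad centred near (314,268), which agrees with the prediction (316,273) within about 2.5 mm. The fingers are above it. I'll go on down.

Call:
move_arm:
  increments:
    - [0.2,0,0.4,0,0]
    - [0.2,0,0.9,0,0]
    - [0.2,0,0.9,0,0]
    - [0.2,0,0.9,0,0]

```text
t: 2.6
tool_pos: [0.4771, 0.1212, 0.1591]
tool_rot: [-2.122, -2.316, 0.0]
contact_force: [0.0, -1.1, 0.8]
opening: 0.0
```

Call:
move_arm:
  increments:
    - [0,0,0.05,0,0]
    - [0,0,0.1,0,0]
    - [0,0,0.15,0,0]
    - [0,0,0.2,0,0]
    - [0,0,0.2,0,0]

```text
t: 3.22
tool_pos: [0.4771, 0.1213, 0.157]
tool_rot: [-2.122, -2.316, 0.0]
contact_force: [-0.8, 0.2, 0.1]
opening: 0.0001
```

Call:
move_arm:
  increments:
    - [0,0,0.05,0,0]
    - [0,0,0.1,0,0]
    - [0,0,0.15,0,0]
    - [0,0,0.2,0,0]
    - [0,0,0.2,0,0]

```text
t: 3.85
tool_pos: [0.4771, 0.1213, 0.155]
tool_rot: [-2.122, -2.316, 0.0]
contact_force: [0.4, 0.5, 0.7]
opening: -0.0001
```

Call:
move_arm:
  increments:
    - [0,0,0.1,0,0]
    - [0,0,0.2,0,0]
    - [0,0,0.2,0,0]

```text
t: 4.22
tool_pos: [0.4771, 0.1213, 0.153]
tool_rot: [-2.122, -2.316, 0.0]
contact_force: [-0.0, -0.3, 0.3]
opening: 0.0004
```

Call:
move_arm:
  increments:
    - [0,0,0.1,0,0]
    - [0,0,0.2,0,0]
    - [0,0,0.2,0,0]

```text
t: 4.6
tool_pos: [0.4771, 0.1213, 0.151]
tool_rot: [-2.122, -2.316, 0.0]
contact_force: [0.1, -0.2, -0.4]
opening: -0.0002
```

Call:
move_arm:
  increments:
    - [0,0,0.05,0,0]
    - [0,0,0.1,0,0]
    - [0,0,0.1,0,0]

```text
t: 4.97
tool_pos: [0.4771, 0.1213, 0.1501]
tool_rot: [-2.122, -2.316, 0.0]
contact_force: [-0.1, -0.3, -1.6]
opening: 0.0002
```

```bash
python3 -c "
from h import *
d=get_image('wrist'); rel([.478,.1216,.157],95);s=get_image('scene');rel([.478,.1216,.157],95)
cv2.imwrite('pics/w2.png',d['image'][...,::-1]); cv2.imwrite('pics/s2.png',cv2.resize(s['image'][190:265,310:410],(800,600))[...,::-1])"
```

```text
t 5.025 pos [0.4772 0.1213 0.1501] th 95.0 F [ 0.3  -0.55  0.79] op 0.0001 z [-0.  0. -1.]
cm [ 0.03  0.09 -0.69] twist 0.0
t 5.075 pos [0.4772 0.1213 0.1501] th 95.0 F [-0.14 -0.66 -0.09] op -0.0 z [ 0. -0. -1.]
cm [ 0.02  0.09 -0.69] twist 0.0
```

View pics/w2.png

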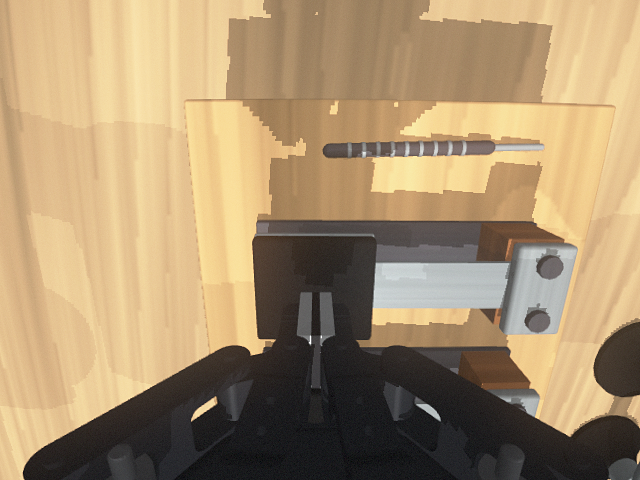

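View pics/s2.png

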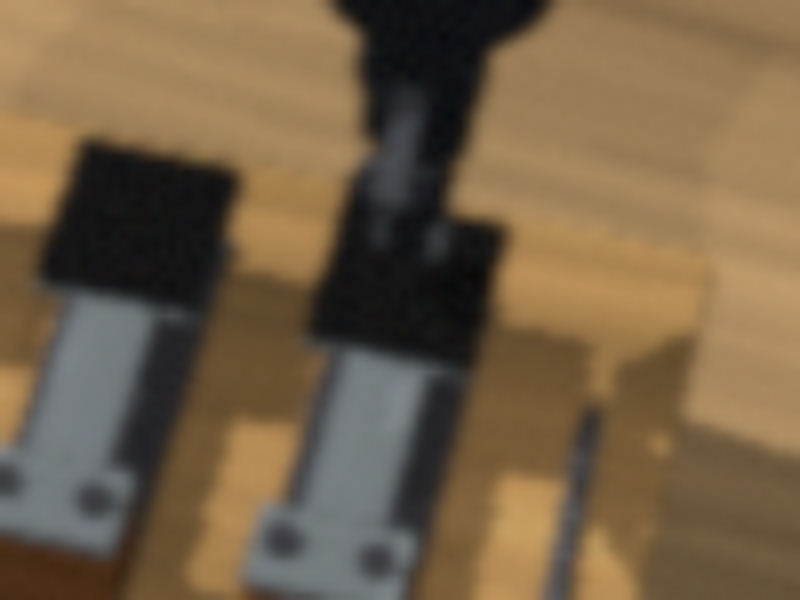

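Call:
move_arm:
  increments:
    - [0,0,0.1,0,0]
    - [0,0,0.1,0,0]

```text
t: 5.32
tool_pos: [0.4771, 0.1213, 0.149]
tool_rot: [-2.122, -2.316, 0.0]
contact_force: [0.1, 0.1, -0.1]
opening: -0.0003
```

Call:
move_arm:
  increments:
    - [0,0,0.1,0,0]
    - [0,0,0.1,0,0]

```text
t: 5.58
tool_pos: [0.4771, 0.1213, 0.148]
tool_rot: [-2.122, -2.316, 0.0]
contact_force: [0.3, -0.3, -0.2]
opening: 0.0001
```

Call:
move_arm:
  increments:
    - [0,0,0.1,0,0]
    - [0,0,0.1,0,0]

```text
t: 5.82
tool_pos: [0.4771, 0.1213, 0.147]
tool_rot: [-2.122, -2.316, 0.0]
contact_force: [-0.9, -0.1, 0.5]
opening: -0.0002
```

Call:
move_arm:
  increments:
    - [0,0,0.1,0,0]
    - [0,0,0.1,0,0]

```text
t: 6.08
tool_pos: [0.4771, 0.1213, 0.146]
tool_rot: [-2.122, -2.316, 0.0]
contact_force: [0.8, -0.0, 0.5]
opening: -0.0001
```

Call:
move_arm:
  increments:
    - [0,0,0.1,0,0]
    - [0,0,0.1,0,0]

```text
t: 6.32
tool_pos: [0.4771, 0.1213, 0.145]
tool_rot: [-2.122, -2.316, 0.0]
contact_force: [0.9, -0.3, 0.1]
opening: 0.0001
```

Call:
move_arm:
  increments:
    - [0,0,0.1,0,0]
    - [0,0,0.1,0,0]

```text
t: 6.58
tool_pos: [0.4771, 0.1213, 0.144]
tool_rot: [-2.122, -2.316, 0.0]
contact_force: [0.1, 0.1, 0.5]
opening: 0.0002
```

```bash
python3 -c "
from h import *
d=get_image('wrist'); rel([.478,.1216,.157],95);s=get_image('scene');rel([.478,.1216,.157],95)
cv2.imwrite('pics/w3.png',d['image'][...,::-1]); cv2.imwrite('pics/s3.png',cv2.resize(s['image'][190:265,310:410],(800,600))[...,::-1])"
```

```text
t 6.625 pos [0.4771 0.1213 0.144 ] th 95.0 F [-0.12 -0.34 -1.38] op 0.0001 z [-0. -0. -1.]
cm [ 0.02  0.09 -1.3 ] twist 0.0
t 6.675 pos [0.4771 0.1213 0.1441] th 95.0 F [-1.4   0.21 -0.02] op -0.0 z [-0.  0. -1.]
cm [ 0.02  0.09 -1.29] twist 0.0
```

View pics/w3.png

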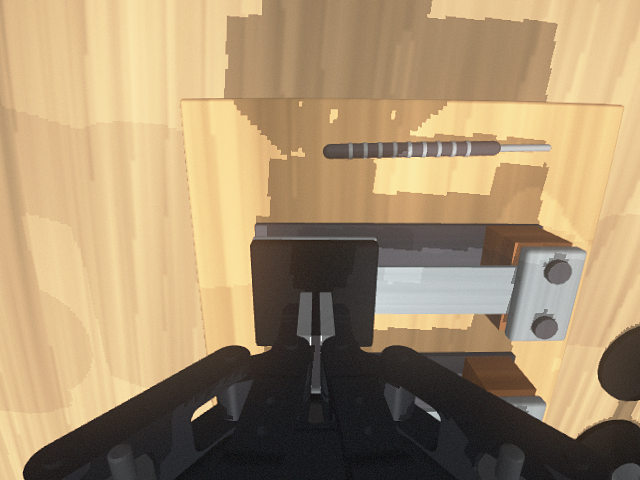

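View pics/s3.png

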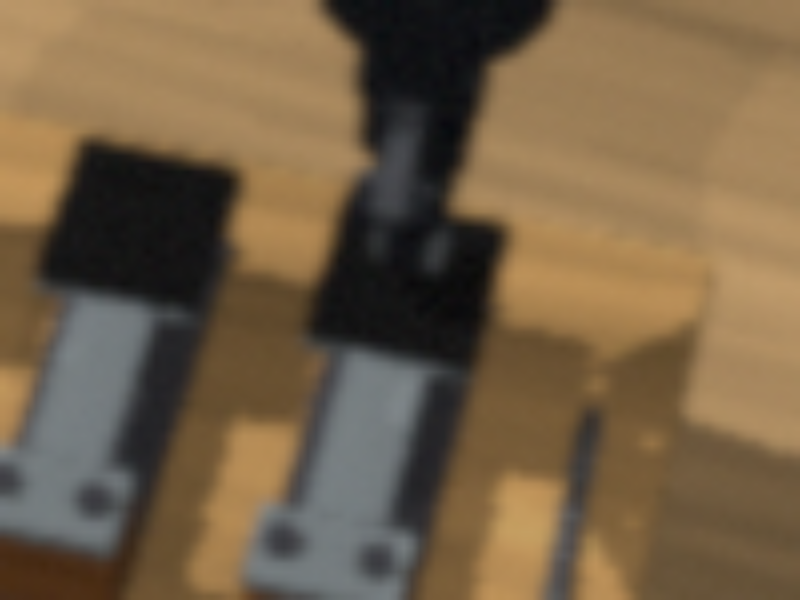

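The left pad hasn't visibly moved (wrist edges at 250–378 × 240–345) and there is no contact force yet. I'll keep lowering in 1 mm steps.

Call:
move_arm:
  increments:
    - [0,0,0.1,0,0]
    - [0,0,0.1,0,0]

```text
t: 6.92
tool_pos: [0.4771, 0.1213, 0.143]
tool_rot: [-2.122, -2.316, 0.0]
contact_force: [0.8, 0.8, 0.0]
opening: -0.0
```

Call:
move_arm:
  increments:
    - [0,0,0.1,0,0]
    - [0,0,0.1,0,0]

```text
t: 7.18
tool_pos: [0.4771, 0.1213, 0.142]
tool_rot: [-2.122, -2.316, 0.0]
contact_force: [-1.0, -0.7, -0.1]
opening: 0.0
```

Call:
move_arm:
  increments:
    - [0,0,0.1,0,0]
    - [0,0,0.1,0,0]

```text
t: 7.42
tool_pos: [0.4771, 0.1213, 0.141]
tool_rot: [-2.122, -2.316, 0.0]
contact_force: [0.2, 0.1, -0.2]
opening: 0.0003
```

Call:
move_arm:
  increments:
    - [0,0,0.1,0,0]
    - [0,0,0.1,0,0]

```text
t: 7.68
tool_pos: [0.4771, 0.1213, 0.14]
tool_rot: [-2.122, -2.316, 0.0]
contact_force: [0.5, -0.1, 0.6]
opening: -0.0002
```

```bash
python3 -c "
from h import *
d=get_image('wrist'); rel([.478,.1216,.157],95);s=get_image('scene');rel([.478,.1216,.157],95)
cv2.imwrite('pics/w4.png',d['image'][...,::-1]); cv2.imwrite('pics/s4.png',cv2.resize(s['image'][190:265,310:410],(800,600))[...,::-1])"
```

```text
t 7.725 pos [0.4771 0.1213 0.14  ] th 95.0 F [ 0.29 -0.35  0.69] op -0.0001 z [-0.  0. -1.]
cm [ 0.02  0.09 -1.7 ] twist 0.0
t 7.775 pos [0.4771 0.1213 0.1401] th 95.01 F [-0.07  0.49  0.4 ] op 0.0002 z [-0.  0. -1.]
cm [ 0.02  0.09 -1.69] twist 0.01
```

View pics/w4.png

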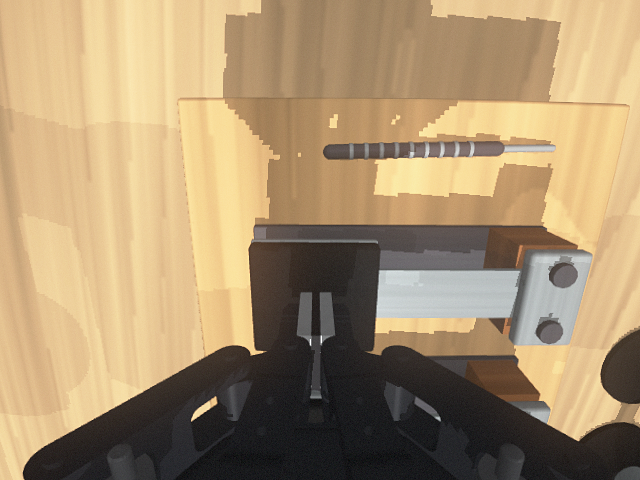

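View pics/s4.png

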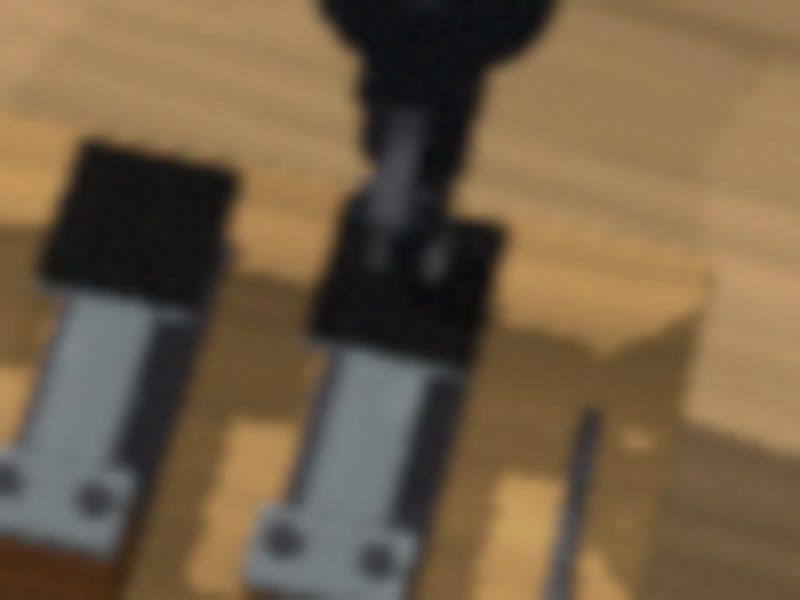

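```bash
python3 -c "
from h import *
d=get_image('wrist');s=get_image('scene');o=sensors.get_obs();p=o['tool_pos'];print(p,o['contact_force'])
for dz in (-.02,0,.017,.03): print(dz,proj(d,p-[0,0,dz]),proj(s,p-[0,0,dz]))
# pad corners by ray
y,x=60,95
a=np.radians(5);ux=np.array([np.cos(a),np.sin(a),0]);uy=np.array([-np.sin(a),np.cos(a),0])
for z in (.14,.13):
  for i,j in((-1,1),(1,1),(1,-1),(-1,-1)): print(z,i,j,proj(d,np.array([.478,.1216,z])+i*.03*ux+j*.028*uy).round(1))
cv2.imwrite('pics/w5.png',cv2.resize(d['image'][200:360,220:420],(800,600))[...,::-1])"
```

```text
[0.4771636  0.12126138 0.1401315 ] [-1.180909   -0.26087018  1.15999939]
-0.02 [315.47976457 326.00974328] [360.70676402 219.28407361]
0 [315.47297972 303.24082194] [360.23998194 224.1617178 ]
0.017 [315.46829893 287.58120525] [359.85049651 228.22542514]
0.03 [315.46523373 277.34761698] [359.5570688  231.28318916]
0.14 -1 1 [249.9 246.1]
0.14 1 1 [384.8 246. ]
0.14 1 -1 [377.8 353. ]
0.14 -1 -1 [256.7 353.1]
0.13 -1 1 [253.6 239.3]
0.13 1 1 [380.9 239.2]
0.13 1 -1 [374.7 341.5]
0.13 -1 -1 [259.7 341.6]
```

View pics/w5.png

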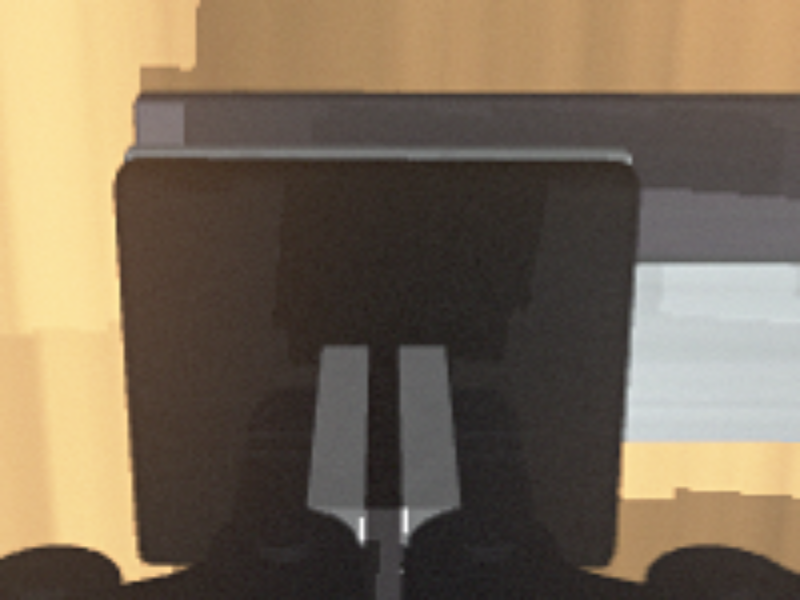

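```bash
python3 -c "
from h import *
d=get_image('wrist');o=sensors.get_obs();p=o['tool_pos'];print(o['contact_force'])
R,t=d['R'],d['t']
a=np.radians(5);ux=np.array([np.cos(a),np.sin(a),0]);uy=np.array([-np.sin(a),np.cos(a),0])
for n,pp in (('w1',[.4777,.1187,.1691]),('w2',[.4771,.1213,.1501]),('w3',[.4771,.1213,.144]),('w4',[.4771,.1213,.14])):
    g=cv2.imread('pics/%s.png'%n).astype(float).mean(2)
    D=dict(d); D['t']=t-R@(np.array(pp)-p)
    res=[]
    for c in (275,285,345,355):
        col=g[215:250,c-3:c+4].mean(1); k=int(np.argmax(col[:-2]-col[2:]))+1; res.append(k+215)
    # left/right edges row 260
    row=g[252:270].mean(0); L=235+int(np.argmin(np.diff(row[235:275]))); Rr=360+int(np.argmax(np.diff(row[360:395])))
    print(n,res,L,Rr,[proj(D,np.array([.478,.1216,z])+.028*uy).round(1)[1] for z in(.14,.13)],[(proj(D,np.array([.478,.1216,z])+.015*uy+.03*ux)-proj(D,np.array([.478,.1216,z])+.015*uy-.03*ux)).round(1) for z in(.14,.13)])
"
```

```text
[-0.34289097  0.04160117 -1.08362524]
w1 [221, 221, 221, 221] 258 368 [np.float64(223.3), np.float64(218.6)] [array([ 1.129e+02, -1.000e-01]), array([ 1.075e+02, -1.000e-01])]
w2 [235, 235, 236, 236] 252 375 [np.float64(239.3), np.float64(233.2)] [array([ 1.243e+02, -1.000e-01]), array([ 1.178e+02, -1.000e-01])]
w3 [239, 239, 239, 239] 250 377 [np.float64(243.3), np.float64(236.8)] [array([ 1.286e+02, -1.000e-01]), array([ 1.216e+02, -1.000e-01])]
w4 [242, 242, 224, 224] 248 379 [np.float64(246.2), np.float64(239.3)] [array([ 1.316e+02, -1.000e-01]), array([ 1.243e+02, -1.000e-01])]
```

Pad height by image width is unchanged, so the tips aren't touching yet. I'm continuing to lower carefully.

Call:
move_arm:
  increments:
    - [0,0,0.1,0,0]
    - [0,0,0.1,0,0]

```text
t: 8.18
tool_pos: [0.4771, 0.1213, 0.139]
tool_rot: [-2.122, -2.316, 0.0]
contact_force: [0.4, 0.5, 0.4]
opening: -0.0001
```

Call:
move_arm:
  increments:
    - [0,0,0.1,0,0]
    - [0,0,0.1,0,0]

```text
t: 8.43
tool_pos: [0.4771, 0.1213, 0.138]
tool_rot: [-2.122, -2.316, 0.0]
contact_force: [0.8, -0.5, 0.7]
opening: -0.0003
```

Call:
move_arm:
  increments:
    - [0,0,0.1,0,0]
    - [0,0,0.1,0,0]

```text
t: 8.68
tool_pos: [0.4771, 0.1213, 0.137]
tool_rot: [-2.122, -2.316, 0.0]
contact_force: [0.9, 0.7, 0.2]
opening: -0.0001
```

Call:
move_arm:
  increments:
    - [0,0,0.1,0,0]
    - [0,0,0.1,0,0]

```text
t: 8.93
tool_pos: [0.4771, 0.1213, 0.136]
tool_rot: [-2.122, -2.316, 0.0]
contact_force: [0.4, -0.5, -0.2]
opening: -0.0002
```

```bash
python3 -c "
from h import *
d=get_image('wrist'); rel([.478,.1216,.157],95)
cv2.imwrite('pics/w6.png',cv2.resize(d['image'][200:360,220:420],(800,600))[...,::-1])"
```

```text
t 8.975 pos [0.4771 0.1213 0.136 ] th 95.0 F [ 0.26 -0.51 -0.14] op -0.0003 z [-0. -0. -1.]
cm [ 0.03  0.09 -2.1 ] twist 0.0
```

View pics/w6.png

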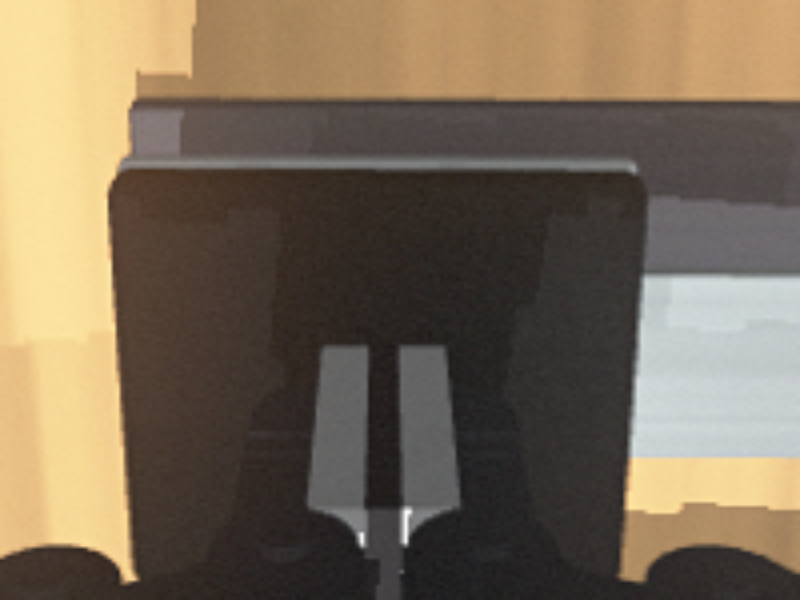

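Call:
move_arm:
  increments:
    - [0,0,0.1,0,0]
    - [0,0,0.1,0,0]

```text
t: 9.22
tool_pos: [0.4771, 0.1213, 0.135]
tool_rot: [-2.122, -2.316, 0.0]
contact_force: [0.3, 0.2, -0.2]
opening: 0.0001
```

Call:
move_arm:
  increments:
    - [0,0,0.1,0,0]
    - [0,0,0.1,0,0]

```text
t: 9.48
tool_pos: [0.4771, 0.1213, 0.134]
tool_rot: [-2.122, -2.316, 0.0]
contact_force: [0.1, -0.6, -0.9]
opening: -0.0
```

Call:
move_arm:
  increments:
    - [0,0,0.1,0,0]
    - [0,0,0.1,0,0]

```text
t: 9.72
tool_pos: [0.4771, 0.1213, 0.133]
tool_rot: [-2.122, -2.316, 0.0]
contact_force: [-0.2, 0.1, 0.3]
opening: -0.0
```

Call:
move_arm:
  increments:
    - [0,0,0.1,0,0]
    - [0,0,0.1,0,0]

```text
t: 9.98
tool_pos: [0.4771, 0.1213, 0.132]
tool_rot: [-2.122, -2.316, 0.0]
contact_force: [0.4, 0.3, 0.3]
opening: -0.0001
```

```bash
python3 -c "
from h import *
d=get_image('wrist'); rel([.478,.1216,.157],95);s=get_image('scene')
cv2.imwrite('pics/w7.png',cv2.resize(d['image'][200:360,220:420],(800,600))[...,::-1])
cv2.imwrite('pics/s7.png',cv2.resize(s['image'][190:265,310:410],(800,600),interpolation=2)[...,::-1])"
```

```text
t 10.025 pos [0.4771 0.1213 0.1321] th 95.01 F [0.19 1.21 0.39] op -0.0002 z [-0.  0. -1.]
cm [ 0.02  0.09 -2.49] twist 0.01
```

View pics/w7.png

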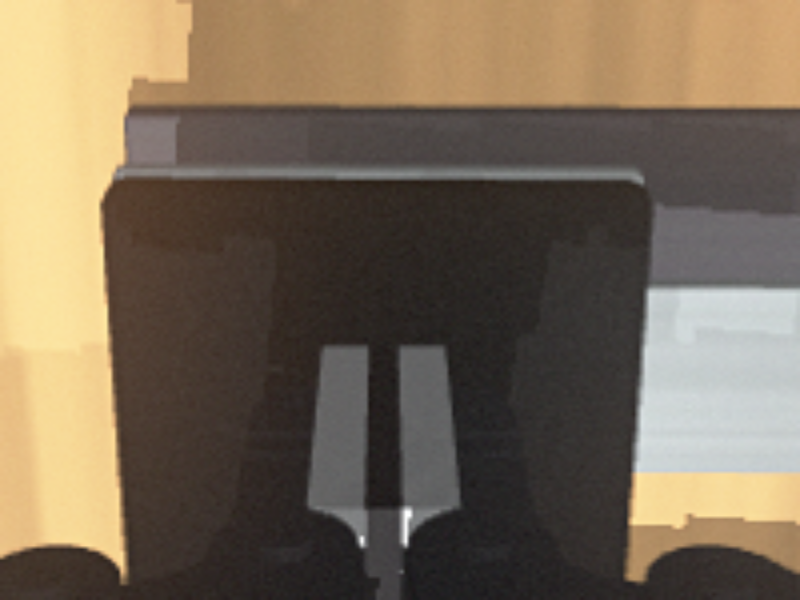

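View pics/s7.png

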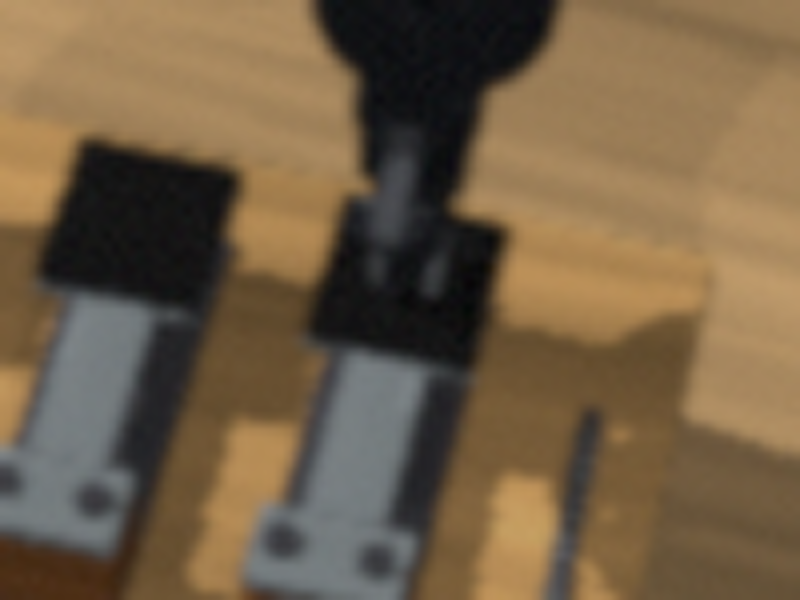

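```bash
python3 -c "
from h import *
s=get_image('scene');o=sensors.get_obs();print(o['contact_force'])
cv2.imwrite('pics/s7full.png',s['image'][...,::-1])
a=cv2.imread('pics/scene0.png',0).astype(np.float32);b=cv2.imread('pics/s7full.png',0).astype(np.float32)
def sh(x0,y0,x1,y1):
    A,B=a[y0:y1,x0:x1],b[y0:y1,x0:x1]; w=cv2.createHanningWindow((x1-x0,y1-y0),cv2.CV_32F); return cv2.phaseCorrelate(A,B,w)
print('padright edge',sh(362,214,382,238)); print('left front',sh(342,222,362,242)); print('middle ref',sh(312,222,345,245)); 
A=a[200:250,335:385];B=b[200:250,335:385]
cv2.imwrite('pics/cmp.png',cv2.resize(np.hstack([A,B]),(800,400),interpolation=cv2.INTER_CUBIC))
"
```

```text
[-0.16313309 -0.39848129 -0.02072078]
padright edge ((0.15314936680480074, 0.24913610552868803), 1.0440919841329257)
left front ((0.32353107432600225, -0.4042094417311084), 0.9762464356422424)
middle ref ((0.005195309370616741, 0.03123902162483816), 0.9247028797313019)[ WARN:0@2.169] global loadsave.cpp:1063 imwrite_ Unsupported depth image for selected encoder is fallbacked to CV_8U.
```

View pics/cmp.png

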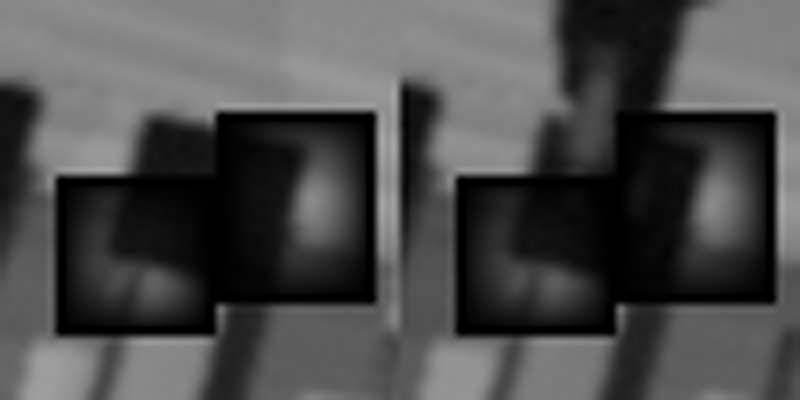

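The tongue is only just starting to move (about 1 mm at TCP z = 0.132). Shut fingertips evidently reach the pad near TCP z ≈ 0.133. I'm continuing in 1 mm steps.

Call:
move_arm:
  increments:
    - [0,0,0.1,0,0]
    - [0,0,0.1,0,0]

```text
t: 10.38
tool_pos: [0.4772, 0.1213, 0.1311]
tool_rot: [2.122, 2.316, 0.0]
contact_force: [-0.4, 0.3, 1.7]
opening: 0.0001
```

Call:
move_arm:
  increments:
    - [0,0,0.1,0,0]
    - [0,0,0.1,0,0]

```text
t: 10.62
tool_pos: [0.4772, 0.1213, 0.1301]
tool_rot: [2.122, 2.316, 0.0]
contact_force: [-0.5, -0.2, -0.3]
opening: 0.0004
```

Call:
move_arm:
  increments:
    - [0,0,0.1,0,0]
    - [0,0,0.1,0,0]

```text
t: 10.88
tool_pos: [0.4771, 0.1213, 0.1291]
tool_rot: [-2.122, -2.316, 0.0]
contact_force: [-0.6, 0.3, 0.3]
opening: -0.0002
```

Call:
move_arm:
  increments:
    - [0,0,0.1,0,0]
    - [0,0,0.1,0,0]

```text
t: 11.12
tool_pos: [0.4771, 0.1213, 0.128]
tool_rot: [-2.122, -2.316, 0.0]
contact_force: [-1.3, -0.2, 1.5]
opening: -0.0002
```

```bash
python3 -c "
from h import *
d=get_image('wrist'); rel([.478,.1216,.157],95);s=get_image('scene')
cv2.imwrite('pics/w8.png',cv2.resize(d['image'][200:360,220:420],(800,600))[...,::-1])
cv2.imwrite('pics/s8full.png',s['image'][...,::-1])
cv2.imwrite('pics/s8.png',cv2.resize(s['image'][190:265,310:410],(800,600),interpolation=2)[...,::-1])"
```

```text
t 11.175 pos [0.4771 0.1213 0.1281] th 95.01 F [-0.96 -0.1   1.47] op 0.0 z [-0. -0. -1.]
cm [ 0.03  0.09 -2.89] twist 0.01
```

View pics/w8.png

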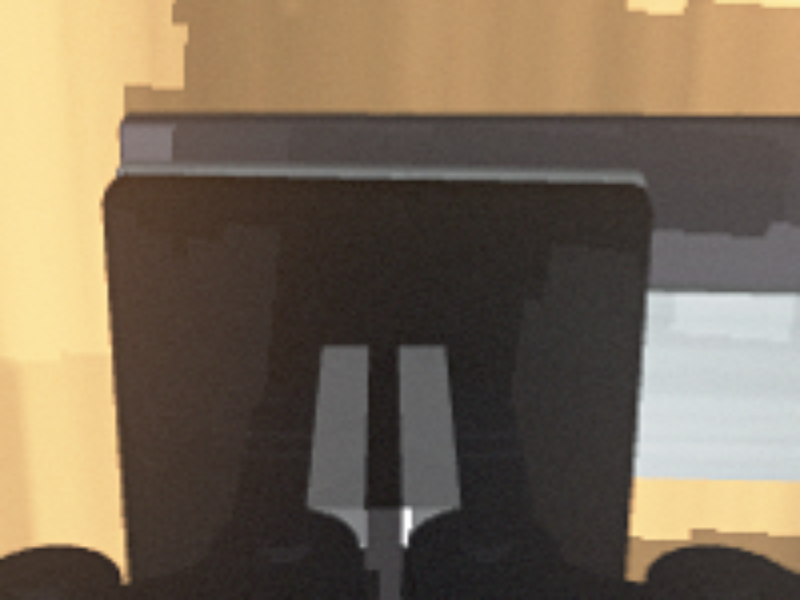

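View pics/s8.png

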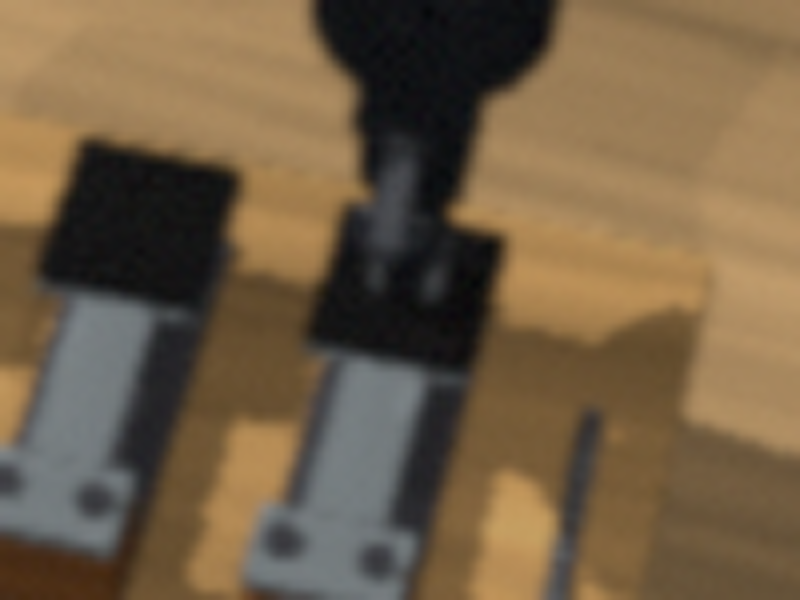

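The pad now moves with the fingers: the tip side has dropped and the width is unchanged. Contact was at TCP z ≈ 0.132, and this tongue is soft.

Call:
move_arm:
  increments:
    - [0,0,0.1,0,0]
    - [0,0,0.2,0,0]
    - [0,0,0.2,0,0]

```text
t: 11.6
tool_pos: [0.4771, 0.1213, 0.1261]
tool_rot: [-2.122, -2.316, 0.0]
contact_force: [-1.8, -0.2, 2.2]
opening: -0.0001
```

Call:
move_arm:
  increments:
    - [0,0,0.1,0,0]
    - [0,0,0.1,0,0]

```text
t: 11.85
tool_pos: [0.4771, 0.1213, 0.125]
tool_rot: [-2.122, -2.316, 0.0]
contact_force: [-1.9, -0.3, 2.5]
opening: 0.0001
```

Call:
move_arm:
  increments:
    - [0,0,0.1,0,0]
    - [0,0,0.1,0,0]

```text
t: 12.1
tool_pos: [0.4771, 0.1213, 0.124]
tool_rot: [-2.122, -2.316, 0.0]
contact_force: [-2.7, 0.3, 3.2]
opening: 0.0001
```

Call:
move_arm:
  increments:
    - [0,0,0.1,0,0]
    - [0,0,0.1,0,0]

```text
t: 12.35
tool_pos: [0.4772, 0.1213, 0.1234]
tool_rot: [-2.122, -2.316, 0.0]
contact_force: [-3.8, -0.6, 4.4]
opening: 0.0
```

Call:
move_arm:
  increments:
    - [0,0,0.05,0,0]
    - [0,0,0.05,0,0]

```text
t: 12.6
tool_pos: [0.4772, 0.1213, 0.1231]
tool_rot: [2.122, 2.316, 0.0]
contact_force: [-4.7, -0.8, 6.7]
opening: -0.0001
```

Call:
move_arm:
  increments:
    - [0,0,0.05,0,0]
    - [0,0,0.05,0,0]
    - [0,0,0.05,0,0]

```text
t: 12.98
tool_pos: [0.4773, 0.1213, 0.1229]
tool_rot: [2.122, 2.316, 0.0]
contact_force: [-5.3, 0.0, 7.0]
opening: -0.0001
```

```bash
python3 -c "
from h import *
rel([.478,.1216,.157],95);s=get_image('scene');rel([.478,.1216,.157],95)
cv2.imwrite('pics/s9full.png',s['image'][...,::-1])
cv2.imwrite('pics/s9.png',cv2.resize(s['image'][190:265,310:410],(800,600),interpolation=2)[...,::-1])"
```

```text
t 12.975 pos [0.4773 0.1213 0.1229] th 95.01 F [-5.26  0.01  7.02] op -0.0001 z [ 0. -0. -1.]
cm [ 0.02  0.08 -3.41] twist 0.01
t 13.025 pos [0.4773 0.1213 0.1229] th 95.01 F [-5.49  0.11  6.68] op -0.0 z [ 0. -0. -1.]
cm [ 0.03  0.07 -3.41] twist 0.01
```

View pics/s9.png

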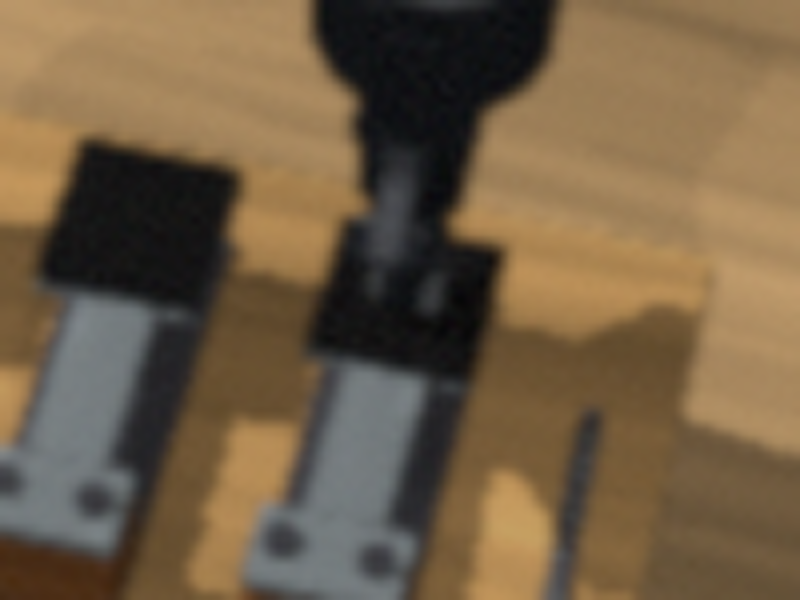

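The left tongue is on its stop: about 3.3 N just short of it at roughly 8.5 mm, then about 5–6 N/mm up to 7 N. I'll lift and go to the middle one.

Call:
move_arm:
  increments:
    - [0,0,-1.2,0,0]
    - [0,0,-2.4,0,0]
    - [-5,0.1,-2.4,0,0]
    - [-8.95,0.1,-2.4,0,0]
    - [-8.95,0.1,-2,0,0]

```text
t: 13.65
tool_pos: [0.4868, 0.0303, 0.143]
tool_rot: [2.125, 2.311, 0.002]
contact_force: [-0.9, 0.6, -0.6]
opening: -0.0001
```

Call:
move_arm:
  increments:
    - [0,0,0.3,0,0]
    - [0,0,0.8,0,0]
    - [0,0,0.8,0,0]

```text
t: 14.02
tool_pos: [0.4854, 0.033, 0.1333]
tool_rot: [-2.12, -2.317, 0.001]
contact_force: [0.2, 0.2, -0.8]
opening: -0.0004
```

```bash
python3 -c "
from h import *
rel([.486,.0324,.131],95);d=get_image('wrist');s=get_image('scene');rel([.478,.1216,.157],95)
cv2.imwrite('pics/w10.png',d['image'][...,::-1])
cv2.imwrite('pics/s10full.png',s['image'][...,::-1])"
```

```text
t 14.025 pos [0.4854 0.033  0.1333] th 95.08 F [ 0.25  0.17 -0.77] op -0.0004 z [-0.001  0.    -1.   ]
cm [-0.07  0.05  0.23] twist 0.08
t 14.125 pos [0.4858 0.0328 0.1339] th 95.06 F [ 1.26 -0.   -0.7 ] op -0.0001 z [-0.  0. -1.]
cm [ 8.92  0.   -2.31] twist 0.06
```

View pics/w10.png

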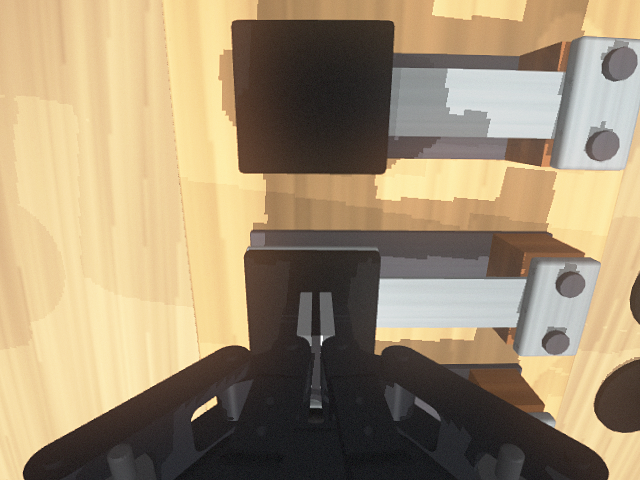

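The fingers are over the middle pad (u 245–380, fingers at u = 316), just above contact. Pressing.

Call:
move_arm:
  increments:
    - [0,0,0.2,0,0]
    - [0,0,0.4,0,0]
    - [0,0,0.4,0,0]

```text
t: 14.5
tool_pos: [0.4861, 0.0324, 0.1303]
tool_rot: [-2.122, -2.316, -0.001]
contact_force: [-0.3, 1.8, 1.7]
opening: 0.0001
```

Call:
move_arm:
  increments:
    - [0,0,0.1,0,0]
    - [0,0,0.2,0,0]
    - [0,0,0.2,0,0]

```text
t: 14.88
tool_pos: [0.486, 0.0324, 0.1283]
tool_rot: [-2.122, -2.316, -0.001]
contact_force: [-1.3, 2.2, 4.6]
opening: 0.0004
```

Call:
move_arm:
  increments:
    - [0,0,0.1,0,0]
    - [0,0,0.2,0,0]
    - [0,0,0.2,0,0]

```text
t: 15.25
tool_pos: [0.486, 0.0323, 0.1262]
tool_rot: [-2.122, -2.316, -0.0]
contact_force: [-2.9, 2.5, 5.1]
opening: 0.0001
```

Call:
move_arm:
  increments:
    - [0,0,0.1,0,0]
    - [0,0,0.1,0,0]

```text
t: 15.5
tool_pos: [0.486, 0.0323, 0.1254]
tool_rot: [-2.122, -2.316, -0.0]
contact_force: [-2.7, 2.2, 5.4]
opening: 0.0001
```

Call:
move_arm:
  increments:
    - [0,0,0.1,0,0]
    - [0,0,0.1,0,0]

```text
t: 15.75
tool_pos: [0.486, 0.0323, 0.1245]
tool_rot: [-2.122, -2.316, -0.0]
contact_force: [-2.5, 2.0, 6.7]
opening: 0.0001
```

Call:
move_arm:
  increments:
    - [0,0,0.1,0,0]
    - [0,0,0.1,0,0]

```text
t: 16.0
tool_pos: [0.486, 0.0323, 0.1237]
tool_rot: [-2.122, -2.316, -0.0]
contact_force: [-3.2, 3.4, 7.5]
opening: -0.0
```

Call:
move_arm:
  increments:
    - [0,0,0.1,0,0]
    - [0,0,0.1,0,0]

```text
t: 16.25
tool_pos: [0.4861, 0.0323, 0.1228]
tool_rot: [-2.122, -2.316, -0.0]
contact_force: [-2.8, 3.2, 8.0]
opening: -0.0005
```

Call:
move_arm:
  increments:
    - [0,0,0.1,0,0]
    - [0,0,0.1,0,0]

```text
t: 16.5
tool_pos: [0.4861, 0.0323, 0.1219]
tool_rot: [-2.122, -2.316, -0.0]
contact_force: [-4.3, 3.1, 8.3]
opening: 0.0002
```

Call:
move_arm:
  increments:
    - [0,0,0.1,0,0]
    - [0,0,0.1,0,0]

```text
t: 16.75
tool_pos: [0.4861, 0.0323, 0.1211]
tool_rot: [-2.122, -2.316, -0.0]
contact_force: [-3.2, 2.6, 7.6]
opening: -0.0003
```

Call:
move_arm:
  increments:
    - [0,0,0.1,0,0]
    - [0,0,0.1,0,0]

```text
t: 17.0
tool_pos: [0.4862, 0.0323, 0.1205]
tool_rot: [2.122, 2.316, 0.0]
contact_force: [-5.2, 3.2, 11.1]
opening: -0.0
```

Call:
move_arm:
  increments:
    - [0,0,0.1,0,0]
    - [0,0,0.1,0,0]

```text
t: 17.25
tool_pos: [0.4863, 0.0323, 0.12]
tool_rot: [2.122, 2.316, 0.001]
contact_force: [-6.8, 3.3, 13.7]
opening: -0.0002
```

Call:
move_arm:
  increments:
    - [0,0,0.1,0,0]
    - [0,0,0.1,0,0]

```text
t: 17.5
tool_pos: [0.4864, 0.0323, 0.1196]
tool_rot: [2.122, 2.316, 0.001]
contact_force: [-7.9, 2.1, 15.6]
opening: -0.0001
```

The middle tongue is on its stop: about 8.5 N just short of it at 11 mm, now 15.6 N on the rubber. Next, the right one.

Call:
move_arm:
  increments:
    - [0,0,-1.5,0,0]
    - [0,0,-2.8,0,0]
    - [-5,-0.05,-2.8,0,0]
    - [-8.8,-0.05,-2.8,0,0]
    - [-8.8,-0.05,-2.5,0,0]

```text
t: 18.12
tool_pos: [0.4932, -0.0578, 0.142]
tool_rot: [2.126, 2.312, -0.001]
contact_force: [-0.0, 0.8, -0.0]
opening: 0.0001
```

Call:
move_arm:
  increments:
    - [0,0,0.3,0,0]
    - [0,0,0.8,0,0]
    - [0,0,0.8,0,0]

```text
t: 18.5
tool_pos: [0.4926, -0.0546, 0.1332]
tool_rot: [-2.12, -2.317, 0.001]
contact_force: [0.1, 0.5, -0.3]
opening: -0.0
```

```bash
python3 -c "
from h import *
d=get_image('wrist');rel([.4935,-.0556,.131],95)
cv2.imwrite('pics/w11.png',d['image'][...,::-1])"
```

```text
t 18.55 pos [ 0.4928 -0.0548  0.1336] th 95.07 F [ 0.1   0.02 -0.82] op 0.0003 z [-0.001  0.    -1.   ]
cm [-0.09  0.06  0.26] twist 0.07
```

View pics/w11.png

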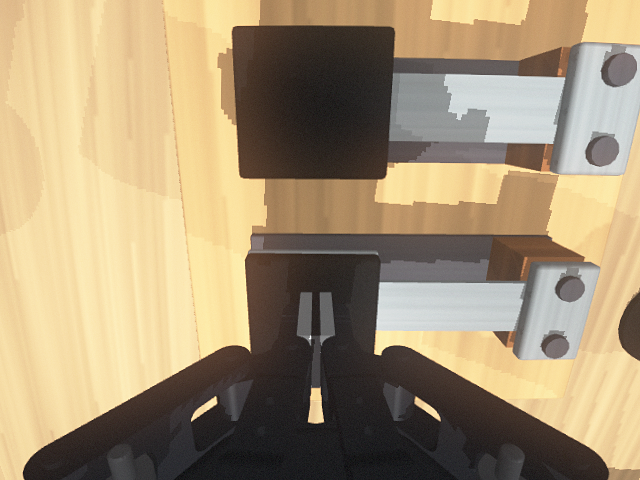

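The fingers are over the right pad (u 246–381), and the middle tongue has sprung back. Pressing.

Call:
move_arm:
  increments:
    - [0,0,0.2,0,0]
    - [0,0,0.4,0,0]
    - [0,0,0.4,0,0]

```text
t: 18.92
tool_pos: [0.4931, -0.0554, 0.13]
tool_rot: [-2.122, -2.316, 0.0]
contact_force: [-0.4, -0.1, 0.7]
opening: 0.0
```

Call:
move_arm:
  increments:
    - [0,0,0.1,0,0]
    - [0,0,0.2,0,0]
    - [0,0,0.2,0,0]

```text
t: 19.3
tool_pos: [0.4931, -0.0556, 0.1281]
tool_rot: [2.122, 2.316, -0.0]
contact_force: [-0.4, 0.5, -0.1]
opening: -0.0002
```

Call:
move_arm:
  increments:
    - [0,0,0.1,0,0]
    - [0,0,0.2,0,0]
    - [0,0,0.2,0,0]

```text
t: 19.68
tool_pos: [0.4931, -0.0555, 0.1261]
tool_rot: [2.122, 2.316, -0.0]
contact_force: [-1.7, 0.9, 0.9]
opening: 0.0002
```

Call:
move_arm:
  increments:
    - [0,0,0.1,0,0]
    - [0,0,0.1,0,0]

```text
t: 19.92
tool_pos: [0.4931, -0.0555, 0.1251]
tool_rot: [2.122, 2.316, -0.0]
contact_force: [-0.6, 0.3, 0.2]
opening: -0.0004
```

Call:
move_arm:
  increments:
    - [0,0,0.1,0,0]
    - [0,0,0.1,0,0]

```text
t: 20.18
tool_pos: [0.4931, -0.0555, 0.1241]
tool_rot: [2.122, 2.316, -0.0]
contact_force: [-1.6, 0.3, 0.5]
opening: 0.0002
```

Call:
move_arm:
  increments:
    - [0,0,0.1,0,0]
    - [0,0,0.1,0,0]

```text
t: 20.42
tool_pos: [0.4931, -0.0555, 0.1231]
tool_rot: [2.122, 2.316, 0.0]
contact_force: [-0.8, 0.0, 1.0]
opening: 0.0003
```

Call:
move_arm:
  increments:
    - [0,0,0.1,0,0]
    - [0,0,0.1,0,0]

```text
t: 20.68
tool_pos: [0.4932, -0.0555, 0.1221]
tool_rot: [2.122, 2.316, 0.0]
contact_force: [-0.9, 0.0, 2.1]
opening: -0.0001
```

Call:
move_arm:
  increments:
    - [0,0,0.1,0,0]
    - [0,0,0.1,0,0]

```text
t: 20.92
tool_pos: [0.4932, -0.0555, 0.1211]
tool_rot: [2.122, 2.316, -0.0]
contact_force: [-0.5, -0.7, 1.9]
opening: -0.0001
```

Call:
move_arm:
  increments:
    - [0,0,0.1,0,0]
    - [0,0,0.1,0,0]

```text
t: 21.18
tool_pos: [0.4932, -0.0555, 0.1201]
tool_rot: [2.122, 2.316, 0.0]
contact_force: [-0.3, 0.1, 1.5]
opening: -0.0
```

Call:
move_arm:
  increments:
    - [0,0,0.1,0,0]
    - [0,0,0.1,0,0]

```text
t: 21.42
tool_pos: [0.4932, -0.0555, 0.1191]
tool_rot: [2.122, 2.316, 0.0]
contact_force: [-0.6, -0.2, 2.0]
opening: -0.0004
```

Call:
move_arm:
  increments:
    - [0,0,0.1,0,0]
    - [0,0,0.1,0,0]

```text
t: 21.68
tool_pos: [0.4933, -0.0555, 0.1184]
tool_rot: [2.122, 2.316, 0.0]
contact_force: [-0.6, -1.2, 2.9]
opening: -0.0004
```

Call:
move_arm:
  increments:
    - [0,0,0.1,0,0]
    - [0,0,0.1,0,0]

```text
t: 21.92
tool_pos: [0.4934, -0.0556, 0.1178]
tool_rot: [2.122, 2.316, 0.0]
contact_force: [-1.6, -0.1, 4.5]
opening: 0.0
```

Call:
move_arm:
  increments:
    - [0,0,0.1,0,0]
    - [0,0,0.1,0,0]

```text
t: 22.18
tool_pos: [0.4935, -0.0555, 0.1173]
tool_rot: [2.122, 2.316, 0.001]
contact_force: [-3.0, -0.3, 7.5]
opening: 0.0002
```

The right tongue is on its stop: about 2 N at 14 mm, now 7.5 N. So the middle tongue is the stiffest (~0.75 N/mm, against ~0.4 left and ~0.15 right). Next I'll locate the tin from the first pictures.

Run:
```python
from h import *
# static camera calib
d=get_image("top"); s=get_image("scene")
for nm,D,f,w in (("top",d,"top0",(462,240,500,284)),("scene",s,"scene0",(180,190,216,232))):
    I=cv2.imread(f"pics/{f}.png"); hsv=cv2.cvtColor(I,cv2.COLOR_BGR2HSV)
    m=np.zeros(I.shape[:2],np.uint8); x0,y0,x1,y1=w
    for vt in (150,165,175):
        m[:]=0; m[y0:y1,x0:x1]=((hsv[y0:y1,x0:x1,1]<45)&(hsv[y0:y1,x0:x1,2]>vt))
        cs,_=cv2.findContours(m,cv2.RETR_EXTERNAL,cv2.CHAIN_APPROX_NONE); c=max(cs,key=cv2.contourArea)
        e=cv2.fitEllipse(cv2.convexHull(c)); 
        print(nm,vt,cv2.contourArea(c),e, ray(D,e[0],.05).round(4))
    m[:]=0; m[y0:y1,x0:x1]=(hsv[y0:y1,x0:x1,1]<60)
    for c,st,l in comps(m,60): print(nm,"all grey",c,st)
# whole neighbours
    for name,lo,hi in(("purple",(125,80,60),(150,255,255)),("orange",(5,200,150),(15,255,255))):
        mm=cv2.inRange(hsv,lo,hi); mm[:240 if nm=="top" else 190]=0; mm[290 if nm=="top" else 230:]=0
        for c,st,l in comps(mm,150): print(nm,name,c,st,ray(D,c,.04).round(3))
```

```text
top 150 334.5 ((480.3250427246094, 260.6396484375), (20.715545654296875, 21.811004638671875), 166.51063537597656) [ 0.506  -0.3605  0.05  ]
top 165 266.0 ((480.727294921875, 260.921630859375), (19.34207534790039, 19.96087646484375), 12.800485610961914) [ 0.5053 -0.3615  0.05  ]
top 175 6.5 ((481.1092224121094, 260.33984375), (2.811323404312134, 8.481058120727539), 154.0027313232422) [ 0.5067 -0.3626  0.05  ]
top all grey [477.24418605 260.98062016] [464 250  28  23 516]
top purple [439.08504399 273.93841642] [427 264  25  21 341] [ 0.473 -0.256  0.04 ]
scene 150 32.0 ((196.53060913085938, 205.4468536376953), (9.464766502380371, 16.149076461791992), 60.25653076171875) [ 0.4993 -0.3577  0.05  ]Traceback (most recent call last):
  File "<stdin>", line 10, in <module>
cv2.error: OpenCV(4.12.0) /io/opencv/modules/imgproc/src/shapedescr.cpp:361: error: (-201:Incorrect size of input array) There should be at least 5 points to fit the ellipse in function 'fitEllipseNoDirect'
```

Call:
move_arm:
  increments:
    - [0,0,-1.5,0,0]
    - [0,0,-4,0,0]
    - [0,0,-8,0,4]
    - [-3,0,-10,0,8.5]
    - [-6,0,-10,0,8.5]

```text
t: 22.9
tool_pos: [0.4997, -0.1161, 0.2191]
tool_rot: [2.118, 2.314, 0.003]
contact_force: [-0.2, 0.0, -0.0]
opening: 0.0544
```

Run:
```python
from h import *
d=get_image("top"); s=get_image("scene"); w=get_image("wrist")
for a,b in (((364.9,265.92),(294.56,211.49)),((326.49,269.39),(326.84,218.07)),((287.64,273.12),(360.31,224.96))): print(tri([d,s],[a,b]).round(4))
print("tin cross scene approx",tri([d,s],[(480.5,260.8),(140+280/5,185+107/5)]).round(4))
rel([.507,-.3595,.17],95)
o=sensors.get_obs(); p=o["tool_pos"]
for dz in(-.05,-.02,-.008,0,.017): print(dz,proj(w,p-[0,0,dz]).round(1),proj(s,p-[0,0,dz]).round(1))
cv2.imwrite("pics/w12.png",w["image"][...,::-1]); cv2.imwrite("pics/s12.png",cv2.resize(s["image"][120:270,160:360],(800,600),interpolation=2)[...,::-1])
```

```text
[ 0.4921 -0.0564  0.1362]
[0.4848 0.0319 0.1368]
[0.4768 0.1215 0.1365]
tin cross scene approx [ 0.5049 -0.3581  0.0527]
t 23.05 pos [ 0.4983 -0.1159  0.2162] th 94.89 F [-0.68  0.57 -0.17] op 0.0756 z [ 0.     0.001 -1.   ]
cm [-24.35  -1.21   4.61] twist -0.11
-0.05 [314.8 369.1] [269.  173.4]
-0.02 [314.9 322.4] [269.8 181.6]
-0.008 [314.9 308.3] [270.1 184.9]
0 [314.9 300. ] [270.3 187. ]
0.017 [314.9 284.6] [270.7 191.5]
```

View pics/w12.png

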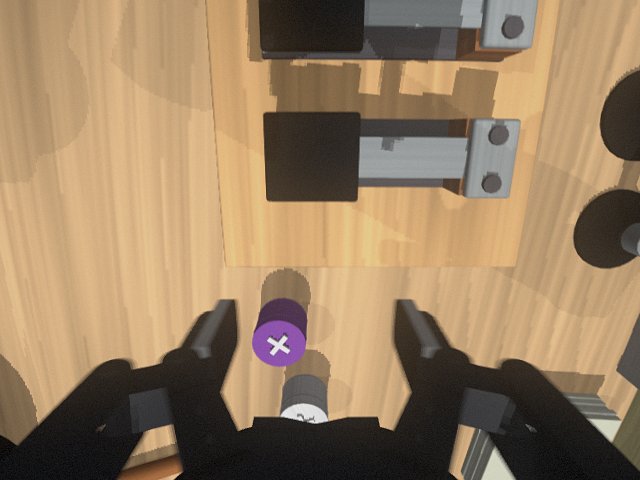

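View pics/s12.png

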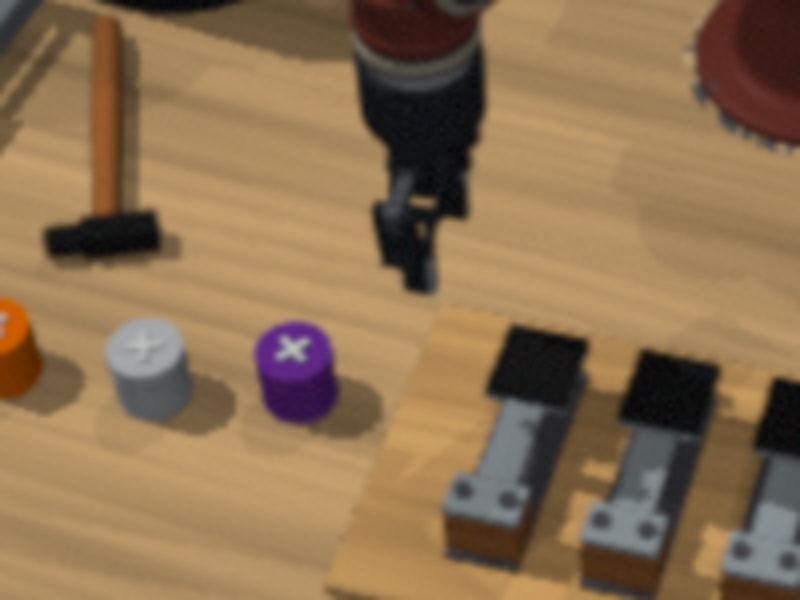

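The wrist view shows the purple tin at (280,335) and the zinc tin at (304,410). In the scene view the open fingertips sit about 20 mm above the reported TCP height, which matches the late contact. I'll go by what I see and by force. Moving above the zinc tin.

Call:
move_arm:
  increments:
    - [-24.3,-1.2,4,-0.1,8.5]
    - [-24.3,-1.2,8,-0.1,8.5]
    - [-24.3,-1.2,10,-0.1,8.5]
    - [-24.3,-1.2,10,-0.1,8.5]
    - [-24.3,-1.2,10,-0.1,8.5]

```text
t: 23.68
tool_pos: [0.5061, -0.3588, 0.1126]
tool_rot: [-2.119, -2.312, -0.0]
contact_force: [0.4, 0.4, -0.1]
opening: 0.0849
```

Call:
move_arm:
  increments:
    - [0,0,0,0,8.5]
    - [0,0,0,0,8.5]

```text
t: 23.92
tool_pos: [0.5085, -0.3571, 0.1173]
tool_rot: [2.118, 2.319, 0.001]
contact_force: [0.6, 0.2, -0.6]
opening: 0.085
```

Run:
```python
from h import *
s=get_image("scene"); w=get_image("wrist"); d=get_image("top")
rel([.507,-.3595,.0],95)
p=sensors.get_obs()["tool_pos"]
print("tin lid proj",proj(w,[.507,-.3595,.052]).round(1),proj(w,[.505,-.3595,.052]).round(1))
cv2.imwrite("pics/w13.png",w["image"][...,::-1]); cv2.imwrite("pics/s13.png",cv2.resize(s["image"][150:255,130:270],(800,600),interpolation=2)[...,::-1])
```

```text
t 24.075 pos [ 0.5084 -0.3574  0.1175] th 95.2 F [-0.23 -0.11  0.59] op 0.0846 z [ 0.002 -0.001 -1.   ]
cm [-0.18 -0.18 11.75] twist 0.2
tin lid proj [312.6 258. ] [309.5 257.8]
```

View pics/w13.png

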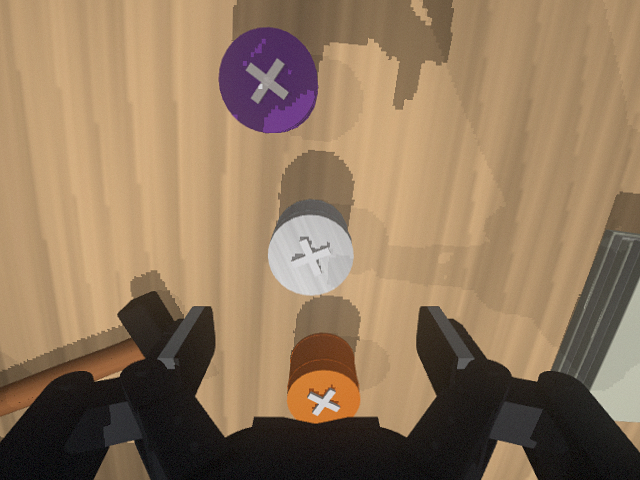

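View pics/s13.png

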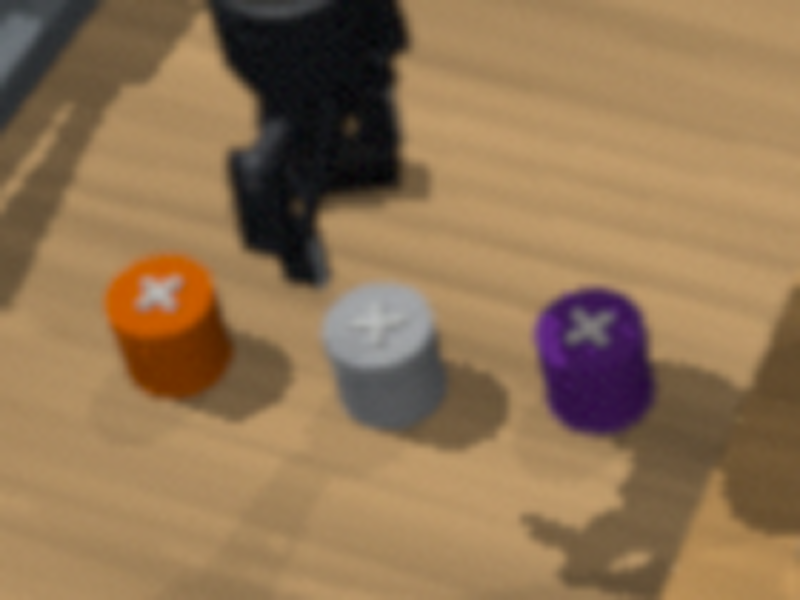

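The lid centre in the wrist view is (311,255), so the tin is at about (0.506,-0.3585), upright and alone between purple and orange. I'll descend around it.

Call:
move_arm:
  increments:
    - [-0.1,-0.25,1,0.2,8.5]
    - [-0.1,-0.25,4,0.2,8.5]
    - [-0.1,-0.25,7,0.2,8.5]
    - [-0.1,-0.25,7,0.2,8.5]

```text
t: 24.58
tool_pos: [0.503, -0.3575, 0.0426]
tool_rot: [-2.12, -2.309, 0.0]
contact_force: [-0.2, 0.4, 0.2]
opening: 0.0849
```

Run:
```python
from h import *
s=get_image("scene"); w=get_image("wrist")
rel([.506,-.3585,.005],95)
cv2.imwrite("pics/w14.png",w["image"][...,::-1]); cv2.imwrite("pics/s14.png",cv2.resize(s["image"][150:255,130:270],(800,600),interpolation=2)[...,::-1])
```

```text
t 24.675 pos [ 0.5053 -0.3596  0.0464] th 94.91 F [ 0.92 -0.99  0.75] op 0.085 z [ 0. -0. -1.]
cm [0.1  0.08 4.14] twist -0.09
```

View pics/w14.png

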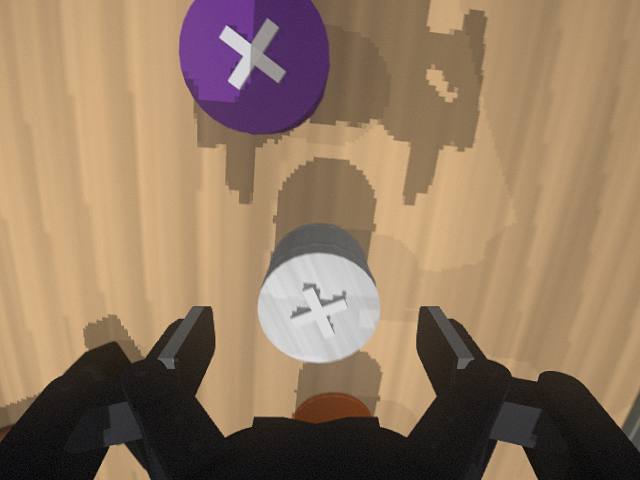

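View pics/s14.png

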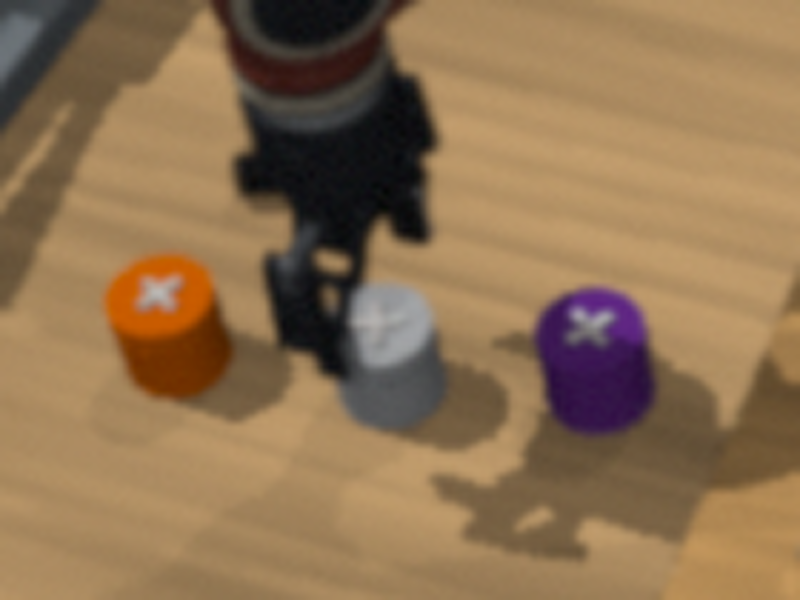

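Run:
```python
from h import *
w=get_image("wrist"); s=get_image("scene"); o=sensors.get_obs(); p=o["tool_pos"];print(p)
print(ray(w,(319,307),.05), proj(w,[.506,-.3585,.05]))
I=w["image"]; hsv=cv2.cvtColor(I,cv2.COLOR_RGB2HSV); m=((hsv[...,1]<30)&(hsv[...,2]>150)).astype(np.uint8); m[:240]=0;m[370:]=0;m[:,:250]=0;m[:,390:]=0
cs,_=cv2.findContours(m,0,1); c=max(cs,key=cv2.contourArea); e=cv2.fitEllipse(cv2.convexHull(c)); print(e,ray(w,e[0],.05))
# scene: finger pts
a=np.radians(95);tx=np.array([np.cos(a),np.sin(a),0]);ty=np.array([np.sin(a),-np.cos(a),0])
for yy in(-.057,-.0425,.0425,.057):
  for xx in (-.011,.011): print(yy,xx,((proj(s,p+ty*yy+tx*xx+[0,0,.021])-[130,150])*[5.714,5.714]).round())
```

```text
[ 0.50611476 -0.36039251  0.04790488]
[ 0.5068891  -0.35948008  0.05      ] [317.25587534 304.954365  ]
((316.25885009765625, 303.39337158203125), (108.78655242919922, 120.92534637451172), 89.94435119628906) [ 0.50547629 -0.35774203  0.05      ]
-0.057 -0.011 [386. 214.]
-0.057 0.011 [426. 222.]
-0.0425 -0.011 [375. 235.]
-0.0425 0.011 [415. 243.]
0.0425 -0.011 [309. 360.]
0.0425 0.011 [350. 369.]
0.057 -0.011 [297. 382.]
0.057 0.011 [339. 391.]
```

The projected open-tip position (+21 mm) matches what the scene shows. The tin is centred within 2 mm, so I'll descend the rest and close.

Call:
move_arm:
  increments:
    - [0.15,0,2,0,8.5]
    - [0.15,0,4,0,8.5]
    - [0.15,0,5,0,8.5]
    - [0.15,0,5,0,8.5]
    - [0.15,0,5,0,8.5]

```text
t: 25.4
tool_pos: [0.5054, -0.3584, -0.0036]
tool_rot: [2.124, 2.314, 0.0]
contact_force: [0.2, -0.1, 0.1]
opening: 0.0856
```

Run:
```python
from h import *
s=get_image("scene"); rel([.506,-.3585,-.002],95)
cv2.imwrite("pics/s15.png",cv2.resize(s["image"][150:255,130:270],(800,600),interpolation=2)[...,::-1])
```

```text
t 25.45 pos [ 0.5055 -0.3586 -0.0032] th 94.91 F [-0.75 -0.76  0.27] op 0.0846 z [ 0.001 -0.001 -1.   ]
cm [ 0.    0.05 -0.12] twist -0.09
```

View pics/s15.png

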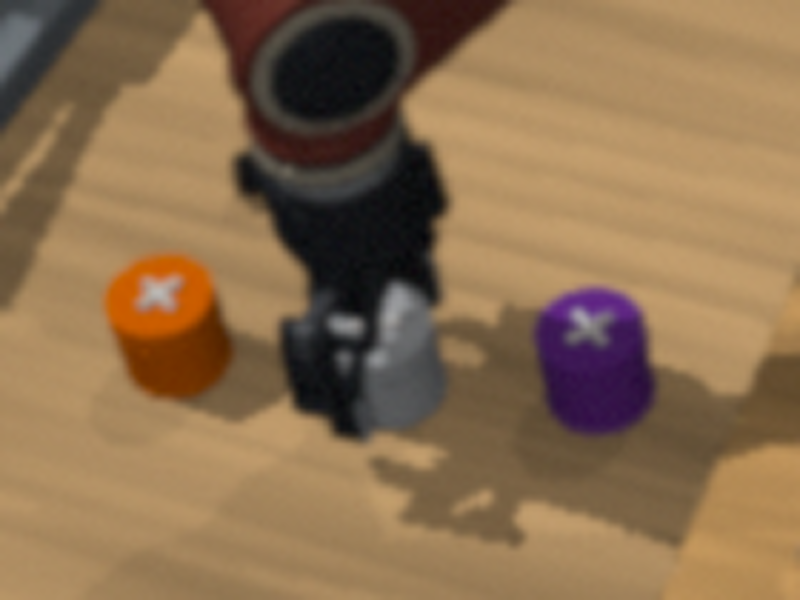

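Call:
move_arm:
  increments:
    - [0,0,0,0,5]
    - [0,0,0,0,5]
    - [0,0,0,0,5]
    - [0,0,0,0,5]
    - [0,0,0,0,5]
  newtons: 40

```text
t: 26.08
tool_pos: [0.5056, -0.3586, -0.003]
tool_rot: [2.123, 2.313, 0.0]
contact_force: [-0.4, 0.1, 5.2]
opening: 0.0551
```

Call:
move_arm:
  increments:
    - [0,0,-0.5,0,5]
    - [0,0,-1,0,5]
    - [0,0,-2,0,5]
    - [0,0,-3,0,5]
    - [0,0,-3,0,5]

```text
t: 26.7
tool_pos: [0.506, -0.3589, 0.0278]
tool_rot: [2.122, 2.312, 0.0]
contact_force: [0.2, 0.6, -4.2]
opening: 0.0554
```

Run:
```python
from h import *
s=get_image("scene"); w=get_image("wrist"); rel([.506,-.3585,.2],95)
cv2.imwrite("pics/s16.png",cv2.resize(s["image"][150:255,130:270],(800,600),interpolation=2)[...,::-1]); cv2.imwrite("pics/w16.png",w["image"][...,::-1])
```

```text
t 26.8 pos [ 0.5052 -0.3582  0.0264] th 94.9 F [ 0.45  0.77 -4.54] op 0.0551 z [ 0. -0. -1.]
cm [ -0.04   0.09 -17.36] twist -0.1
```

View pics/s16.png

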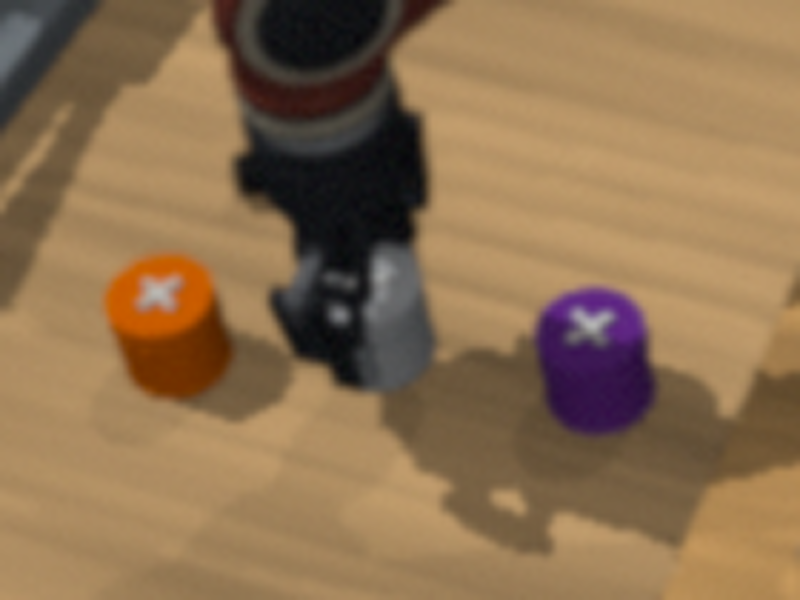

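View pics/w16.png

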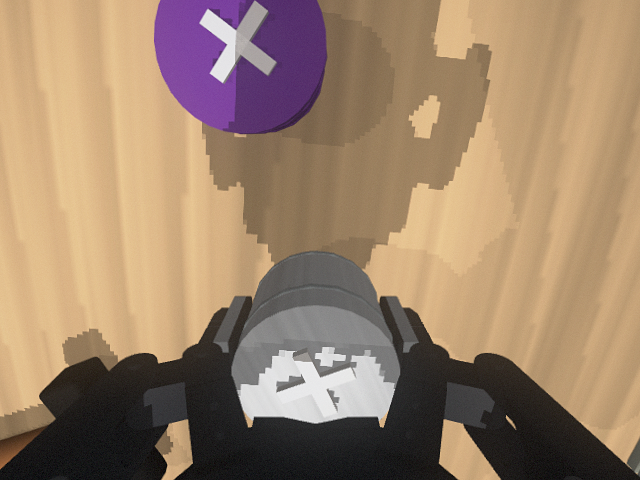

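The tin is held upright (opening 55 mm, weight ≈ 4.5 N, so about 0.46 kg). The cross is at (318,383) in the wrist view. I'll compute its offset in the hand and the move to the middle pad.

Run:
```python
from h import *
w=get_image("wrist"); o=sensors.get_obs(); p=o["tool_pos"]
print(p, ray(w,(318,384),p[2]+.003+.052)-p)
print("pad middle est wrist-indep .4855,.0322")
rel([.4855,.0322,.2],95)
```

```text
[ 0.50493075 -0.35800115  0.0260008 ] [ 0.00109043 -0.00065625  0.055     ]
pad middle est wrist-indep .4855,.0322
t 26.85 pos [ 0.5049 -0.358   0.026 ] th 94.9 F [ 0.31 -0.37 -4.38] op 0.0555 z [-0.  0. -1.]
cm [ 39.05   1.4  -17.39] twist -0.1
```

Call:
move_arm:
  increments:
    - [0,0,-6,0,5]
    - [0,0,-12,0,5]
    - [0,0,-17.5,0,5]
    - [0,0,-17.5,0,5]
    - [0,0,-17.5,0,5]

```text
t: 27.48
tool_pos: [0.5043, -0.3575, 0.1992]
tool_rot: [-2.122, -2.312, 0.0]
contact_force: [-0.5, 0.7, -5.6]
opening: 0.0552
```

```bash
python3 -c "
from h import *
rel([.4847,.0325,.165],95)"
```

```text
t 27.475 pos [ 0.5043 -0.3575  0.1992] th 94.91 F [-0.54  0.66 -5.57] op 0.0552 z [-0.002  0.002 -1.   ]
cm [39.01  1.39  3.49] twist -0.09
```

Call:
move_arm:
  increments:
    - [4,0.15,0,0,5]
    - [10,0.35,0,0,5]
    - [16,0.55,0,0,5]
    - [22,0.8,0,0,5]
    - [27,1,0,0,5]

```text
t: 28.1
tool_pos: [0.4896, -0.0856, 0.197]
tool_rot: [-2.12, -2.31, 0.004]
contact_force: [0.9, -0.7, -4.6]
opening: 0.055
```

Call:
move_arm:
  increments:
    - [5,0.2,0,0,5]
    - [9,0.35,0,0,5]
    - [12,0.4,0,0,5]
    - [12,0.4,0,0,5]
    - [12,0.4,0,0,5]

```text
t: 28.72
tool_pos: [0.4845, 0.0314, 0.1986]
tool_rot: [-2.122, -2.312, 0.005]
contact_force: [0.2, 0.1, -4.4]
opening: 0.0551
```

```bash
python3 -c "
from h import *
rel([.4847,.0325,.165],95)
w=get_image('wrist');s=get_image('scene');d=get_image('top')
rel([.4847,.0325,.165],95)
cv2.imwrite('pics/w17.png',w['image'][...,::-1]);cv2.imwrite('pics/s17.png',cv2.resize(s['image'][130:280,220:420],(800,600),interpolation=2)[...,::-1])"
```

```text
t 28.725 pos [0.4845 0.0314 0.1986] th 94.91 F [ 0.22  0.12 -4.37] op 0.0551 z [-0.004 -0.    -1.   ]
cm [0.1  0.05 3.36] twist -0.09
t 28.875 pos [0.4854 0.0309 0.2002] th 94.83 F [ 0.14  0.05 -3.72] op 0.0553 z [-0.002 -0.    -1.   ]
cm [ 0.17 -0.05  3.52] twist -0.17
```

View pics/w17.png

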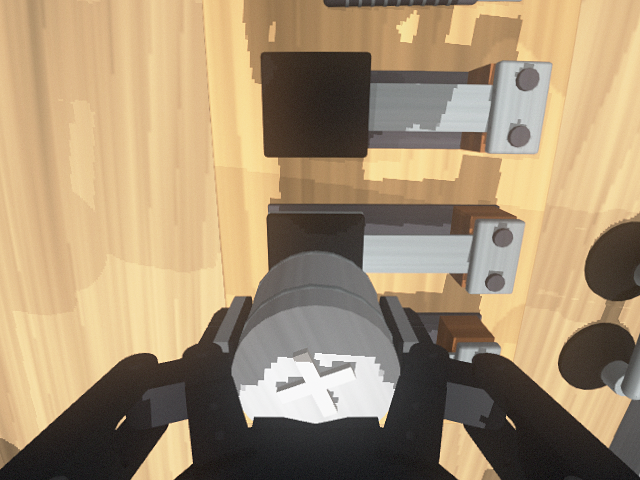

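View pics/s17.png

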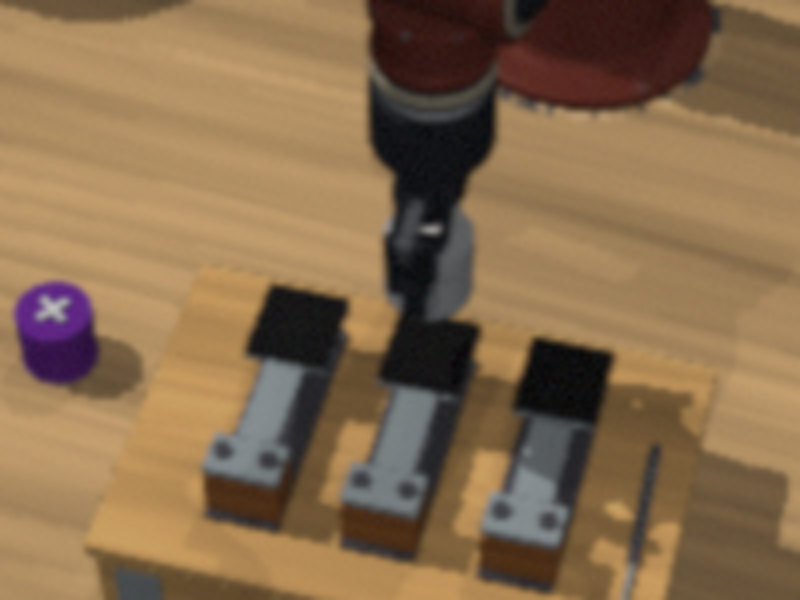

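The tin hangs above the middle pad: pad u 267–364, tin centre u ≈ 316. Lowering to just above it.

Call:
move_arm:
  increments:
    - [0.15,0,2,0,5]
    - [0.15,0,4,0,5]
    - [0.15,0,5.3,0,5]
    - [0.15,0,5.3,0,5]
    - [0.15,0,5.3,0,5]

```text
t: 29.5
tool_pos: [0.4859, 0.0331, 0.1485]
tool_rot: [2.124, 2.314, 0.001]
contact_force: [0.7, -0.1, -3.5]
opening: 0.0552
```

```bash
python3 -c "
from h import *
w=get_image('wrist');s=get_image('scene')
rel([.4847,.0325,.137],95)
cv2.imwrite('pics/w18.png',w['image'][...,::-1]);cv2.imwrite('pics/s18.png',cv2.resize(s['image'][170:260,270:390],(800,600),interpolation=2)[...,::-1])"
```

```text
t 29.6 pos [0.4863 0.0331 0.1491] th 94.91 F [-0.23  0.2  -4.1 ] op 0.0552 z [ 0.002 -0.    -1.   ]
cm [-0.05 -0.16  1.21] twist -0.09
```

View pics/w18.png

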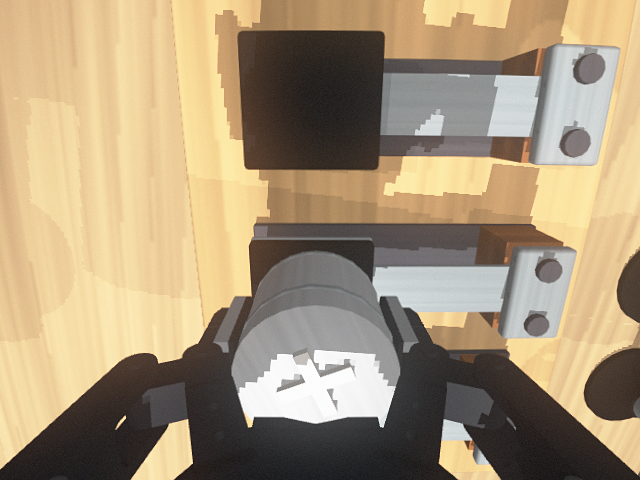

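View pics/s18.png

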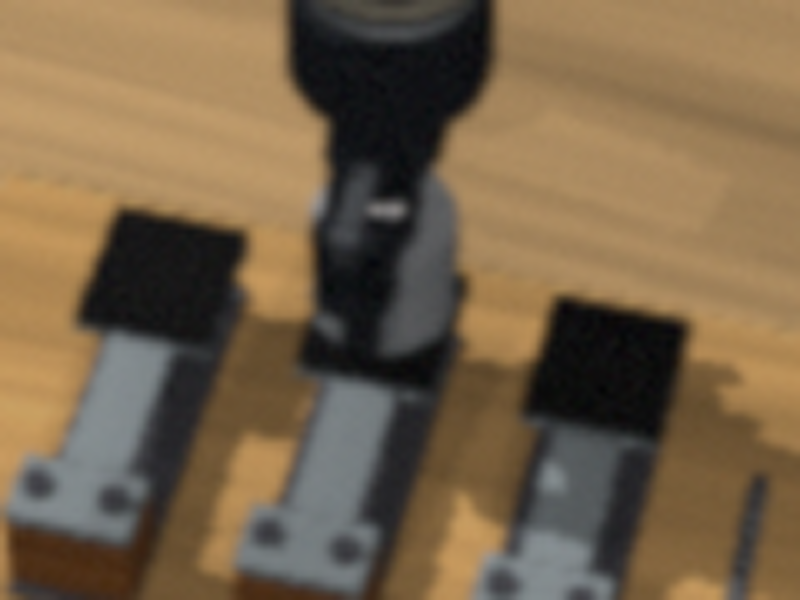

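The tin is about 1.5 mm towards +x of the pad centre (pad u centre 312, tin 315). I'll correct that and go down onto it.

Call:
move_arm:
  increments:
    - [0,-0.15,0.4,0,5]
    - [0,-0.15,0.9,0,5]
    - [0,-0.15,0.9,0,5]
    - [0,-0.15,0.9,0,5]

```text
t: 30.1
tool_pos: [0.484, 0.033, 0.139]
tool_rot: [-2.124, -2.314, 0.0]
contact_force: [0.2, 0.3, -4.9]
opening: 0.055
```

```bash
python3 -c "
from h import *
w=get_image('wrist')
rel([.4847,.0325,.137],95)
cv2.imwrite('pics/w19.png',cv2.resize(w['image'][200:380,200:440],(800,600),interpolation=2)[...,::-1])"
```

```text
t 30.15 pos [0.4841 0.033  0.1392] th 94.9 F [-0.46 -0.27 -4.54] op 0.0552 z [ 0. -0. -1.]
cm [-0.06  0.05  0.22] twist -0.1
```

View pics/w19.png

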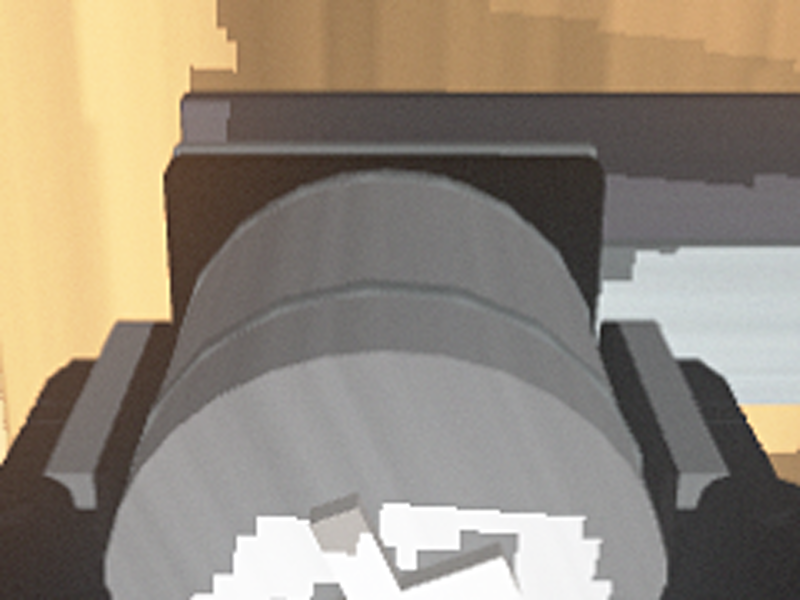

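Call:
move_arm:
  increments:
    - [0.1,0,0.1,0,5]
    - [0.1,0,0.2,0,5]
    - [0.1,0,0.3,0,5]
    - [0.1,0,0.3,0,5]

```text
t: 30.65
tool_pos: [0.484, 0.034, 0.1361]
tool_rot: [-2.124, -2.314, 0.0]
contact_force: [-0.2, -0.1, -4.2]
opening: 0.0551
```

Call:
move_arm:
  increments:
    - [0,0,0.1,0,5]
    - [0,0,0.2,0,5]
    - [0,0,0.2,0,5]

```text
t: 31.02
tool_pos: [0.484, 0.034, 0.1343]
tool_rot: [-2.124, -2.314, 0.0]
contact_force: [-2.1, -0.2, -1.9]
opening: 0.0553
```

Call:
move_arm:
  increments:
    - [0,0,0.1,0,5]
    - [0,0,0.2,0,5]
    - [0,0,0.2,0,5]

```text
t: 31.4
tool_pos: [0.484, 0.034, 0.1324]
tool_rot: [2.124, 2.314, -0.0]
contact_force: [-3.5, 0.8, 1.3]
opening: 0.055
```

The weight is now on the tongue (force went from -4.5 to +1.3 N). Releasing.

Call:
move_arm:
  increments:
    - [0,0,0,0,6]
    - [0,0,0,0,7]
    - [0,0,0,0,8]
    - [0,0,0,0,8]
    - [0,0,0,0,8]

```text
t: 32.02
tool_pos: [0.4841, 0.034, 0.1322]
tool_rot: [2.124, 2.314, 0.0]
contact_force: [-0.2, -0.8, 0.5]
opening: 0.0797
```

```bash
python3 -c "
from h import *
w=get_image('wrist');s=get_image('scene')
rel([.4847,.0325,.137],95)
cv2.imwrite('pics/w20.png',w['image'][...,::-1]);cv2.imwrite('pics/s20.png',cv2.resize(s['image'][170:260,270:390],(800,600),interpolation=2)[...,::-1])"
```

```text
t 32.125 pos [0.484  0.034  0.1322] th 94.9 F [-1.16  0.24  0.25] op 0.0801 z [ 0. -0. -1.]
cm [-0.16  0.05 -0.48] twist -0.1
```

View pics/w20.png

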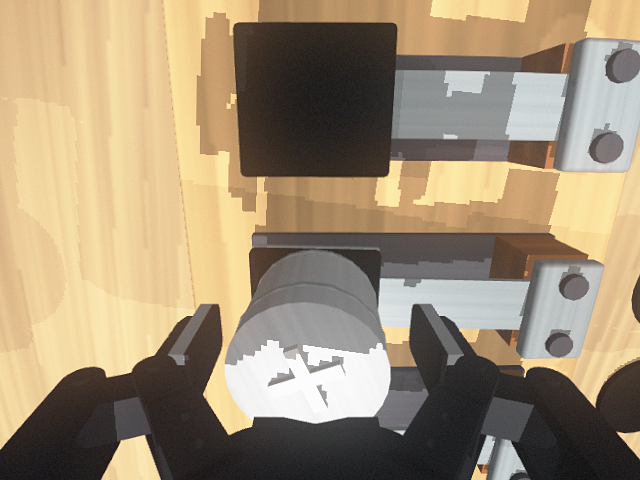

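View pics/s20.png

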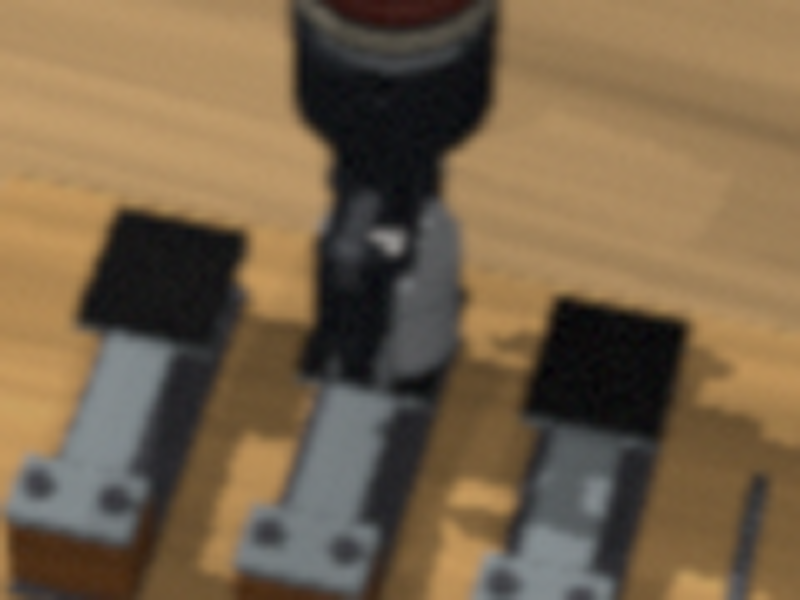

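The tin is free, leaning slightly with the sunken tongue. The fingers are a little nearer on the -x side, so I'll open fully, centre and lift off.

Call:
move_arm:
  increments:
    - [0,-0.2,0,0,8.5]
    - [0,-0.2,-1,0,8.5]
    - [0,-0.2,-3,0,8.5]
    - [0,-0.2,-7,0,8.5]
    - [0,-0.2,-11,0,8.5]

```text
t: 32.75
tool_pos: [0.4818, 0.0338, 0.2438]
tool_rot: [2.124, 2.314, 0.0]
contact_force: [0.7, 0.7, -0.5]
opening: 0.0846
```

Call:
move_arm:
  increments:
    - [-6,0,-4,0,8.5]
    - [-12,0,-4,0,8.5]
    - [-18,0,-4,0,8.5]
    - [-24,0,-4,0,8.5]
    - [-28,0,-4,0,8.5]

```text
t: 33.38
tool_pos: [0.5057, -0.2479, 0.283]
tool_rot: [2.126, 2.312, 0.0]
contact_force: [0.5, 0.1, -0.2]
opening: 0.085
```

Run:
```python
from h import *
s=get_image('scene');d=get_image('top');w=get_image('wrist')
rel([.4847,.0325,.137],95)
cv2.imwrite('pics/t21.png',cv2.resize(d['image'][225:305,255:400],(800,441),interpolation=2)[...,::-1]);cv2.imwrite('pics/s21.png',cv2.resize(s['image'][170:260,270:390],(800,600),interpolation=2)[...,::-1])
cv2.imwrite('pics/t21full.png',d['image'][...,::-1]);cv2.imwrite('pics/s21full.png',s['image'][...,::-1])
```

```text
t 33.525 pos [ 0.5057 -0.2467  0.2825] th 94.73 F [-0.37  0.87 -0.09] op 0.085 z [-0.  0. -1.]
cm [28.    0.21 14.55] twist -0.27
```

View pics/t21.png

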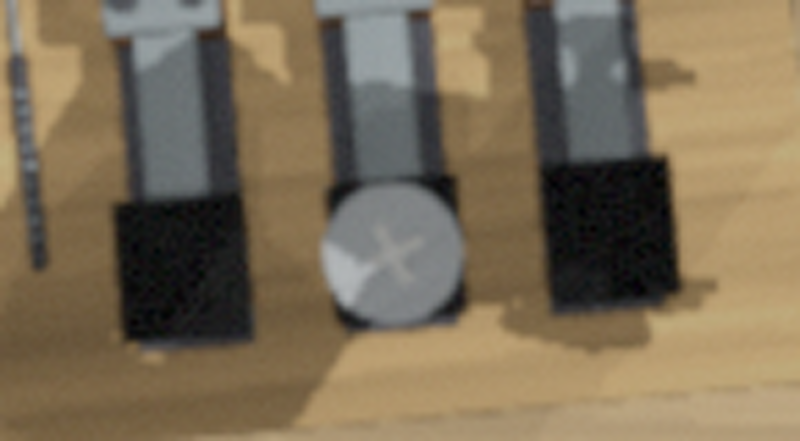

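View pics/s21.png

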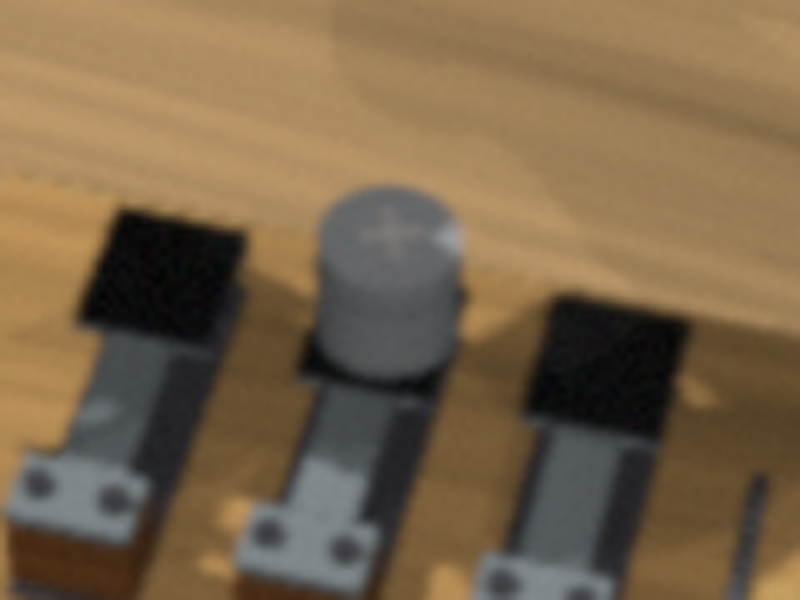

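View pics/s21full.png

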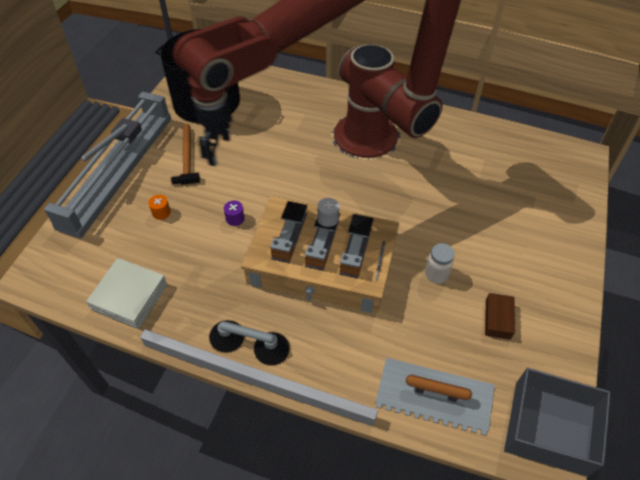

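The tin stands on the middle pad, and the neighbours and other things look unmoved. I'll check the centring and the tilt numerically.

Run:
```python
from h import *
s=get_image('scene');d=get_image('top')
X=tri([d,s],[(326.2,271.0),(328.2,205.3)]); print("lid cross",X.round(4)," pad tri at rest .4848 .0319 .1368")
a=np.radians(5);ux=np.array([np.cos(a),np.sin(a)]);uy=np.array([-np.sin(a),np.cos(a)])
df=X[:2]-np.array([.4848,.0319]); print("offset along box x,y mm (lid)",(1e3*df@ux).round(1),(1e3*df@uy).round(1))
# bystander shifts
for n,im,o in(("scene",s,"scene0"),("top",d,"top0")):
    A=cv2.imread(f"pics/{o}.png",0).astype(np.float32);B=cv2.cvtColor(im["image"],cv2.COLOR_RGB2GRAY).astype(np.float32)
    R={"scene":{"jar":(422,240,458,288),"scribe":(374,238,388,275),"block":(480,290,520,342),"purple":(220,198,248,226),"orange":(145,190,175,222)},"top":{"jar":(180,260,226,300),"scribe":(250,222,270,275),"block":(118,218,162,274),"purple":(424,260,456,290),"orange":(506,240,538,268)}}[n]
    for k,(x0,y0,x1,y1) in R.items(): print(n,k,np.round(cv2.phaseCorrelate(A[y0:y1,x0:x1].copy(),B[y0:y1,x0:x1].copy(),cv2.createHanningWindow((x1-x0,y1-y0),cv2.CV_32F))[0],2))
```

```text
lid cross [0.4802 0.033  0.1835]  pad tri at rest .4848 .0319 .1368
offset along box x,y mm (lid) -4.5 1.5
scene jar [0.53 0.23]
scene scribe [-0.11 -0.6 ]
scene block [0.03 0.03]
scene purple [-0.02  0.05]
scene orange [-0.06  0.13]
top jar [-0.01  0.05]
top scribe [-0.05  0.3 ]
top block [ 0.38 -0.1 ]
top purple [-0.15 -0.02]
top orange [0.01 0.09]
```

The lid is 4.5 mm towards -x. About 3.5 mm of that is the tilt, so the base is within roughly 2 mm of the pad centre. The pad has sunk about 5 mm against a stop at about 11 mm. Handing in.

```bash
python3 -c "
from station import order
print(order.finish_job())"
```

```text
the job is handed in; nothing more can be done
None
```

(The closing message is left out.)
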